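# Hang the counted pipe straps and lock the parts drawer

### The arm

A 6-joint arm with a two-finger parallel gripper is mounted at the origin on the work surface. World frame = base frame: x ahead of the robot, y to its left, z up, the work surface at z = 0. Lengths are in m, angles in rad, forces in N, time in s.
With the tool pointing down it reaches from about 0.3 to 0.775 m from the base axis. Payload 14.6 kg.
Tool frame: the origin (TCP) lies at the very end of the fingers, on their centre line; the grasp point (between the pads) lies 19 mm behind it; x points along the fingers, z is the direction in which the jaws open and shut, and the axes are right-handed (so a half turn about x gives the same grasp; the last joint's range is limited). The gripper opens to 94 mm and grips with 3 to 60 N. Pads are 16 mm wide; open, the fingers measure 119 mm over their backs; the gripper's body (75 mm by 177 mm) begins 78 mm behind the grasp point.
Start: joints at [-1.366, 0.3, 1.521, -0, 1.321, -0.067], TCP at [0.148, -0.53, 0.205] pointing down, gripper open.
Joint ranges: [-3.03, 3.03], [-0.79, 2.21], [0.23, 2.52], [-1.04, 4.18], [0, 3.07], [-2.55, 2.55]. Speed limits (rad/s): [2.22, 2.22, 2.57, 3.14, 3.14, 3.14].

### API

Orientations are given as [roll, pitch, yaw] about the fixed x, y, z axes, in that order (R = Rz(yaw) Ry(pitch) Rx(roll)).
In Python, from station import ctrl gives the robot as it stands. The module is installed in compiled form; this text tells all that it offers.
- The arm moves only by the tool servo_tool, never from a script. Its argument "motion" is one flat list of numbers, 4 for each row, row after row: the shift along the tool's x, y, z in mm, then the turn about the tool's x in degrees. In form: [dx, dy, dz, roll, dx, dy, dz, roll, ...]. A call has 1 to 20 rows; each row is the pose to reach, as a shift and turn from the pose commanded when the call began, along the tool's axes at that moment; what a row does not reach only later rows make up. A row lasts 1/8 s, in which the tool goes at most 62.5 mm and 10.7 degrees, less where a joint would pass 70% of its speed; a pose out of reach is approached as far as the arm can. A call with a gripper value outside its range is refused whole. "gripper" is the opening, from 0 (shut) to 1 (fully open), set as the call begins (left out, the last holds). The fingers move at their own pace and stop on an object; "force" is the grip in N (left out, the last holds). Time passes only in rows, so rows that repeat a pose let the fingers close. It gives the time, the measured TCP pose, the force and the opening at its end, in the units of the state.
- ctrl.get_obs(): the state, without advancing time (a new reading comes with each control period).
- ctrl.camera(name): name is "side" or "top" or "wrist"; returns a dict with "color" (384x512x3 uint8, red, green, blue), "z_map" (384x512 float32, m along the optical axis (not along the pixel's ray), 0 where there is no reading), "fx", "fy", "cx", "cy" (pixels), "rvec" (rotation vector, rad) and "tvec" (3), from world to camera coordinates, as OpenCV has them. Camera axes: x right, y down, z forward; pixel columns grow to the right and rows downward; lengths in m; the calibration is good to about 2 mm. A picture is of the moment at which its call begins.
- ctrl.hand_in(): hands the job in, once; it reports no verdict.
The state is a dict: "time_s": time; "qpos": joint angles; "joint_vel": joint speeds; "tau": joint torques, N m; "ee_pos": TCP position; "eef_rot": TCP orientation; "force": force on the tool from outside, world axes, zero at the start; "moment": the same for the moment, N m; "grip_width": finger opening in m.
Only numpy, scipy, OpenCV 4.12 (cv2) and the standard library are available. Lean on these libraries where they do the work, as an engineer would, in place of code of your own. Each camera call takes 0.05 s, during which the arm holds its last target.

### The job

Close up the parts station: hang every pipe strap that stands on the table astride the bar (at any time; one may get bumped, so check), and push the open drawer fully home until it snaps in. Only with the drawer home, lock it with the T-handled hex key: find the socket in the lock on top of the drawer unit and turn it clockwise half a turn (until its black mark points to the back; a little further does no harm), in quarter turns, letting the key stand in the socket and gripping it anew between them. Then hang the key back upright in its fork stand, and leave the other things on the table where they are.

Things in the scene. Friction and masses are not known exactly. Their poses are not given: they have to be found in the camera images.
- strapA: One of two or three like metal pipe straps, standing: upside-down U of 40 mm wide bar (along y); legs 5 mm thick at x = +-24.5 mm, 44 mm clear gap, z = 0 to 80 mm, 16 mm 45-degree slopes in the inner top corners; feet 64 mm wide, 8 mm thick, out to x = +-45 mm; crown 54 x 40 mm, z = 80 to 86 mm; on it a 26 x 26 mm grip block, z = 86 to 112 mm. Origin: underside centre between the feet, z up. 0.3 kg.
- strapB: Another pipe strap, same as strapA; may be absent
- strapC: Another pipe strap, same as strapA; may be absent
- strapD: Another pipe strap, same as strapA; may be absent
- strapA_saddle (a point): Point of strapA: middle of the underside of its crown plate (80 mm above its origin), which rests on the bar when hung
- strapB_saddle (a point): Point of strapB: middle of the underside of its crown plate (80 mm above its origin), which rests on the bar when hung
- strapC_saddle (a point): Point of strapC: middle of the underside of its crown plate (80 mm above its origin), which rests on the bar when hung
- strapD_saddle (a point): Point of strapD: middle of the underside of its crown plate (80 mm above its origin), which rests on the bar when hung
- rail_mid (a point): Middle of the axis of a round steel bar, 16 mm thick, 170 mm above the table, level, along this point's y; fixed stand. Two posts (22 mm thick, 186 mm tall) at y = +-185 mm leave 348 mm of bar free between them: the straps fit side by side at 75 mm spacing or more
- cabinet: Blue bench-top drawer unit, fixed, 240 x 220 mm, 120 mm high. Origin: centre of its underside; front faces its own -x, z up. Two drawers with cream pull strips; only the upper one moves. On its roof, centred 60 mm ahead (-x) of its centre, stands the dark square lock collar, 70 x 70 mm outside, 46 x 46 mm opening, top 154 mm above the table
- drawer (a joint): How far the upper drawer is out, m: 0 fully home, up to 0.15; it slides towards the unit's own -x. Friction about 1.2 N; in the last 5 mm before home it must be pushed over a spring-ball detent (about 6 N), then it snaps home and stays
- drawer_pull (a point): Middle of the front face of the upper drawer's cream pull strip (190 mm wide along y, 16 mm tall, standing out 18 mm from the drawer's front); 96 mm above the table; moves with the drawer. Its axes are those of the cabinet
- lock (a joint): Turn of the lock core, rad, growing clockwise seen from above: starts at 0 to 0.3 (unlocked; black mark on the core points to the cabinet's front), locked at 3.14 (mark to the back); hard stop at 3.5. Stiff (about 0.15 N m), stays where it is left, no click; oiled, so the key slides freely in it
- lock_mouth (a point): Mouth of the hex socket: middle of the lock core's top face, 6 mm below the collar's rim, 148 mm above the table. The socket goes straight down 28 mm, 25.6 mm across flats. At lock = 0 two flats face the cabinet's +x and -x; the core turns by joint lock. This point does not turn with the core; its axes are the cabinet's
- key: Hex key with T handle. Dark steel hex shank, 24 mm across flats (two face its own +x and -x), z = 0 (tip, bevelled over 4 mm to a 19 mm circle) to 100 mm; black handle bar 100 mm long along y, 24 mm wide in x, z = 100 to 122 mm. Origin: middle of the tip; z up. 0.35 kg. In the socket it has 7 degrees of play either way and stands by itself, leaning a few degrees
- key_bar (a point): Centre of the key's handle bar, 111 mm above its tip
- holder_rest (a point): Key stand, fixed: fork of two upright blocks (each 28 mm wide along this point's y, 50 mm deep in x, tops 115 mm above the table) with a 42 mm gap between, open towards +x and -x. The key hangs with its shank in the gap and its bar (along y) across both tops. This point: middle of the gap at the height of the tops; base plate below 10 mm thick
- seal_red: Bystander: flat red ring, 90 mm across, 8 mm thick, origin at the centre of its underside
- seal_steel: Bystander: flat steel ring, 80 mm across, 10 mm thick
- carton: Bystander: small cardboard box, 50 x 100 x 50 mm high
- jar: Bystander: jar, 60 mm across, 70 mm high
- tape: Bystander: roll of tape, 100 mm across, 45 mm high
- flange: Bystander: dark steel plate, 100 x 100 x 12 mm
- tin: Bystander: tin, 80 mm across, 50 mm high
There are look-alikes about, which are no part of the job. What is shaped like the part that bears holder_rest but pink is not meant. What is shaped like the key but red is not meant.

How it is judged:
On the way, in this order (a step that is already met when the one before it is completed fails the run):
1. the drawer is fully home while the lock is still open (value of joint drawer below 0.003 m and value of joint lock below 0.6 rad), for 0.3 s.
2. part-way through the half turn (lock between 0.8 and 2.7) the key stands in the socket, let go (horizontal distance between key and lock_mouth below 0.012 m and z of key in the frame of lock_mouth below -0.012 m and value of joint lock between 0.8 and 2.7 rad and contact force between the fingers and key below 0.05 N), for 0.1 s.
3. the lock is turned half a turn with the key, the drawer still home (value of joint lock above 2.85 rad and value of joint drawer below 0.003 m and horizontal distance between key and lock_mouth below 0.012 m and z of key in the frame of lock_mouth below -0.012 m), for 0.1 s.
At the end, for the whole second after the job is handed in: Every strap present hangs still astride the bar (crown resting on it, within 20 mm sideways, tilt under 0.4 rad); drawer under 3 mm out; lock beyond 2.85 rad; key hanging in its stand, bar on both tops within 18 mm of the middle, tilt under 0.12 rad, released (z of strapA_saddle in the frame of rail_mid between 0 and 0.016 m and x of strapA_saddle in the frame of rail_mid between -0.02 and 0.02 m and y of strapA_saddle in the frame of rail_mid between -0.18 and 0.18 m and angle between each of strapA, strapB, strapC, strapD's own z axis and vertical below 0.4 rad and linear speed of each of strapA, strapB, strapC, strapD below 0.03 m/s and z of strapB_saddle in the frame of rail_mid between 0 and 0.016 m and x of strapB_saddle in the frame of rail_mid between -0.02 and 0.02 m and y of strapB_saddle in the frame of rail_mid between -0.18 and 0.18 m and z of strapC_saddle in the frame of rail_mid between 0 and 0.016 m and x of strapC_saddle in the frame of rail_mid between -0.02 and 0.02 m and y of strapC_saddle in the frame of rail_mid between -0.18 and 0.18 m and z of strapD_saddle in the frame of rail_mid between 0 and 0.016 m and x of strapD_saddle in the frame of rail_mid between -0.02 and 0.02 m and y of strapD_saddle in the frame of rail_mid between -0.18 and 0.18 m and value of joint drawer below 0.003 m and value of joint lock above 2.85 rad and horizontal distance between key_bar and holder_rest below 0.018 m and z of key_bar in the frame of holder_rest between 0.004 and 0.018 m and angle between key's own z axis and vertical below 0.12 rad and linear speed of key below 0.02 m/s and contact force between the fingers and key below 0.05 N); the robot touches nothing.
It fails at once if a bystander is shifted by more than 5 cm (distance of any of seal_red, seal_steel, carton, jar, tape, flange, tin from where it was at the start of the episode above 0.05 m).
Of strapA, strapB, strapC, strapD only 2 to 3 are there at a start; the rules pass over those that are not, and their reading is None.
At some moment in a run one of strapA, strapB, strapC, strapD may be knocked a few centimetres aside while the robot is not near it.
It also fails if it takes over 210 s, if anything falls off the work surface, if the arm or the gripper's body presses on something with over 40 N, if the wrist force passes 120 N, or if a joint passes its speed limit or range.

## Working session

There is one attempt and no reset: what is moved stays moved. The work goes in short steps, Python scripts to look and compute and a tool call to move; the robot and the scene stay as the last step left them, time stands still between calls to the robot, and variables do not carry over. Pictures are saved under pics/ and viewed, and the job is handed in when it is done.

Besides the shell and the picture viewer there is one more tool, called after ">>>" by a JSON object that holds its "api" and its "payload", one argument or row to a line. servo_tool: Moves the arm, as the interface text tells. Its arguments: {"type":"object","properties":{"motion":{"type":"array","items":{"type":"number"}},"gripper":{"type":"number"},"force":{"type":"number"}},"required":["motion"]}

```bash
mkdir -p pics
cat > h.py <<'E'
from station import ctrl
import numpy as np, cv2
from scipy.spatial.transform import Rotation as R
def cam(n):
    c=ctrl.camera(n); c['Rm']=cv2.Rodrigues(np.array(c['rvec'],float))[0]; c['t']=np.array(c['tvec'],float).ravel(); return c
def save(c,f,box=None,s=1):
    im=c['color'][:,:,::-1]
    if box: im=im[box[1]:box[3],box[0]:box[2]]
    im=cv2.resize(im,None,fx=s,fy=s,interpolation=cv2.INTER_CUBIC); cv2.imwrite('pics/'+f,im)
def ray(c,u,v,z):
    d=c['Rm'].T@np.array([(u-c['cx'])/c['fx'],(v-c['cy'])/c['fy'],1]); o=-c['Rm'].T@c['t']
    return o+d*(z-o[2])/d[2]
def cloud(c):
    z=c['z_map']; v,u=np.mgrid[:z.shape[0],:z.shape[1]]
    p=np.stack([(u-c['cx'])/c['fx']*z,(v-c['cy'])/c['fy']*z,z],-1)
    w=(p-c['t'])@c['Rm']; w[z<=0]=np.nan; return w
def proj(c,P):
    p=c['Rm']@np.array(P,float)+c['t']; return c['fx']*p[0]/p[2]+c['cx'],c['fy']*p[1]/p[2]+c['cy']
def st():
    o=ctrl.get_obs(); print('t',round(o['time_s'],2),'pos',np.round(o['ee_pos'],4),'rot',np.round(o['eef_rot'],3),'F',np.round(o['force'],1),'w',round(float(o['grip_width']),4),'q6',np.round(o['qpos'],2)); return o
def axes():
    return R.from_euler('xyz',ctrl.get_obs()['eef_rot']).as_matrix()
E
python3 - <<'E'
from h import *
for n in ['top','side','wrist']:
    c=cam(n); save(c,n+'0.png',s=1.5); print(n,c['fx'],-c['Rm'].T@c['t'])
    np.save(n+'0.npy',cloud(c))
st(); print(axes().round(3))
E
```

```text
top 356.452993868365 [ 0.34620397 -0.00786801  1.18137049]
side 404.16258763812414 [0.43654338 0.80548038 0.9058187 ]
wrist 287.50568835636244 [ 0.23039556 -0.50664275  0.3838276 ]
t 0.15 pos [ 0.1476 -0.5296  0.205 ] rot [3.095 1.57  1.796] F [-0.   0.5  0.2] w 0.094 q6 [-1.37  0.3   1.52 -0.    1.32 -0.07]
[[-0.     0.963  0.268]
 [ 0.001  0.268 -0.963]
 [-1.     0.    -0.001]]
```

View pics/top0.png

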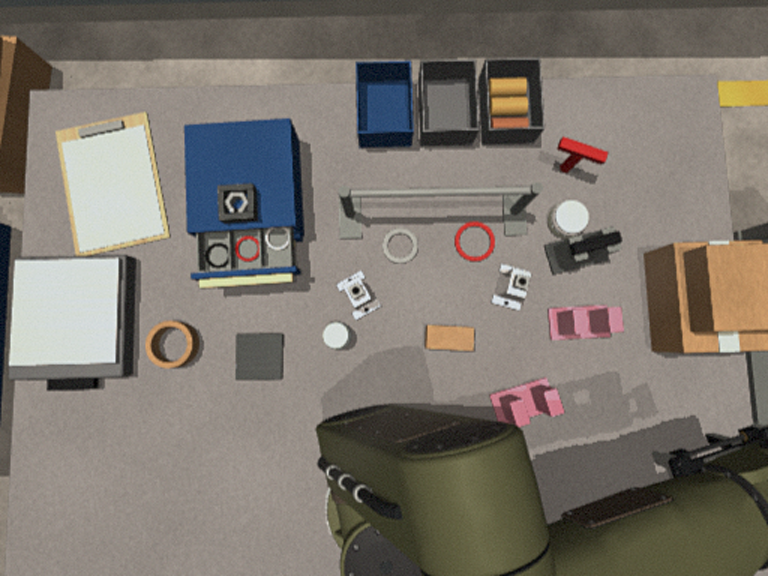

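View pics/side0.png

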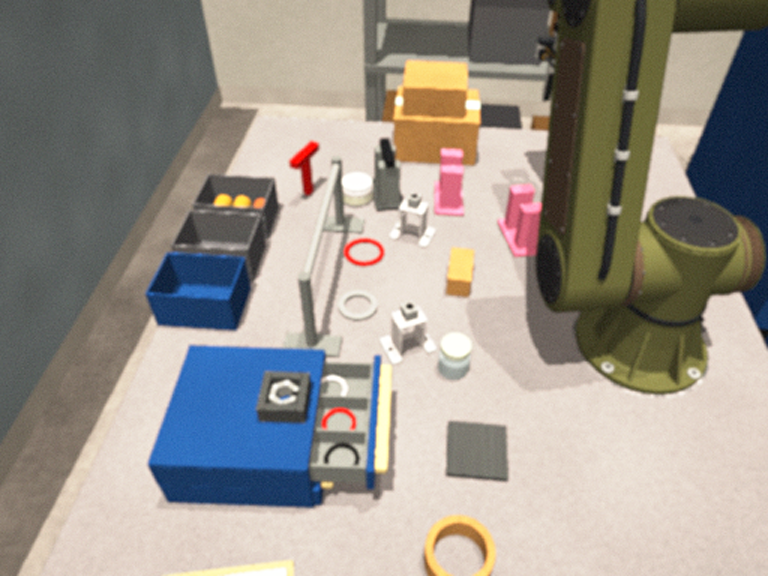

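View pics/wrist0.png

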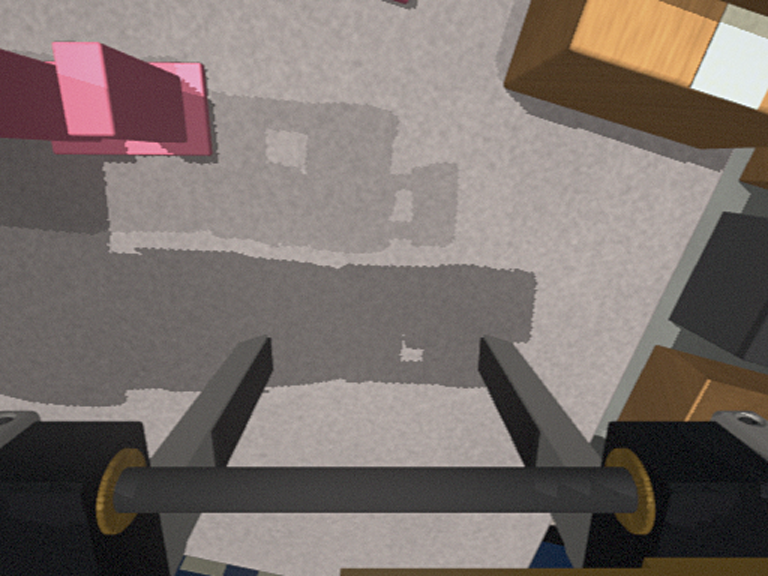

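Two straps are visible at top-view (355,290) and (515,285). Candidates for the key are the dark T at top (600,242) and the red T at (580,152). Candidates for the stand are the dark one at (580,250) and the pink ones at (585,322) and (527,402). Close crops next.

Run:
```python
from h import *
c=cam('top'); save(c,'t1.png',(350,90,430,200),7); save(c,'t2.png',(110,70,220,200),6); save(c,'t3.png',(210,110,380,240),4.5)
s=cam('side'); save(s,'s1.png',(160,80,330,260),4.4)
# depth quality
w=cloud(c)
for u,v in [(237,193),(343,188),(300,128),(158,134),(165,185),(405,160),(385,170),(165,100),(140,130),(200,200)]: print(u,v,w[v,u].round(4))
```

```text
237 193 [0.4523 0.0472 0.1156]
343 188 [ 0.46   -0.2756  0.1022]
300 128 [ 0.63   -0.1421  0.1776]
158 134 [0.6391 0.2837 0.1194]
165 185 [0.4837 0.2657 0.1053]
405 160 [ 0.5348 -0.4558  0.1392]
385 170 [ 0.5102 -0.4034  0.1141]
165 100 [0.7458 0.2626 0.1198]
140 130 [0.653  0.3385 0.1198]
200 200 [0.4434 0.1755 0.0054]
```

View pics/t1.png

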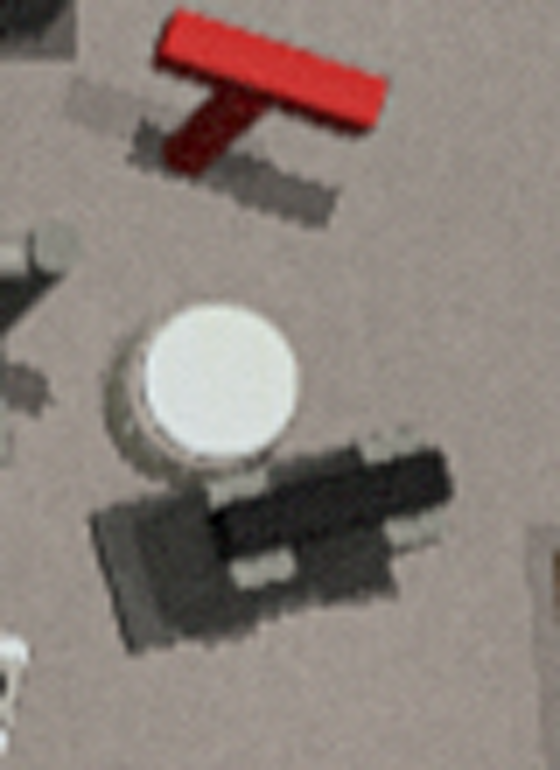

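View pics/t2.png

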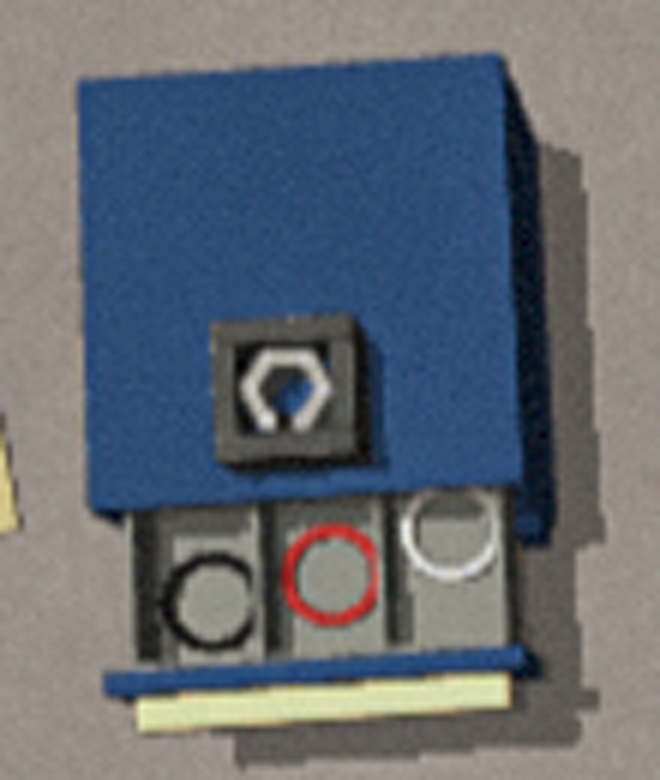

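View pics/t3.png

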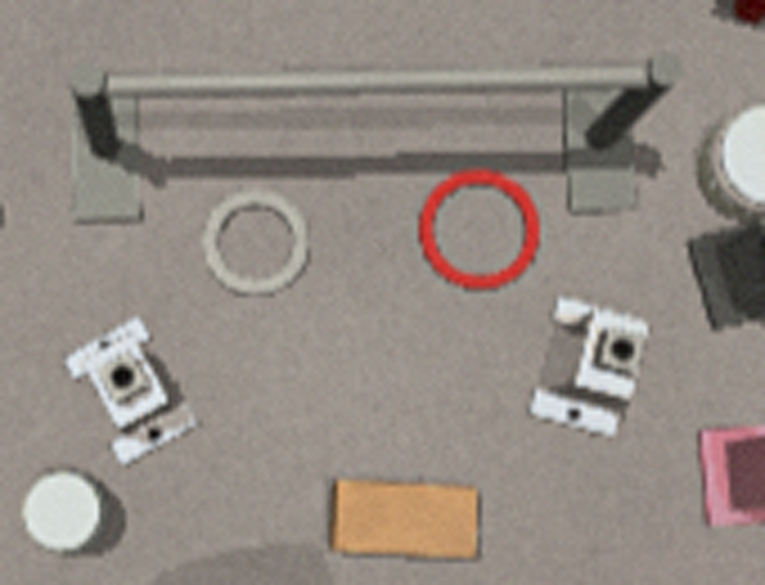

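View pics/s1.png

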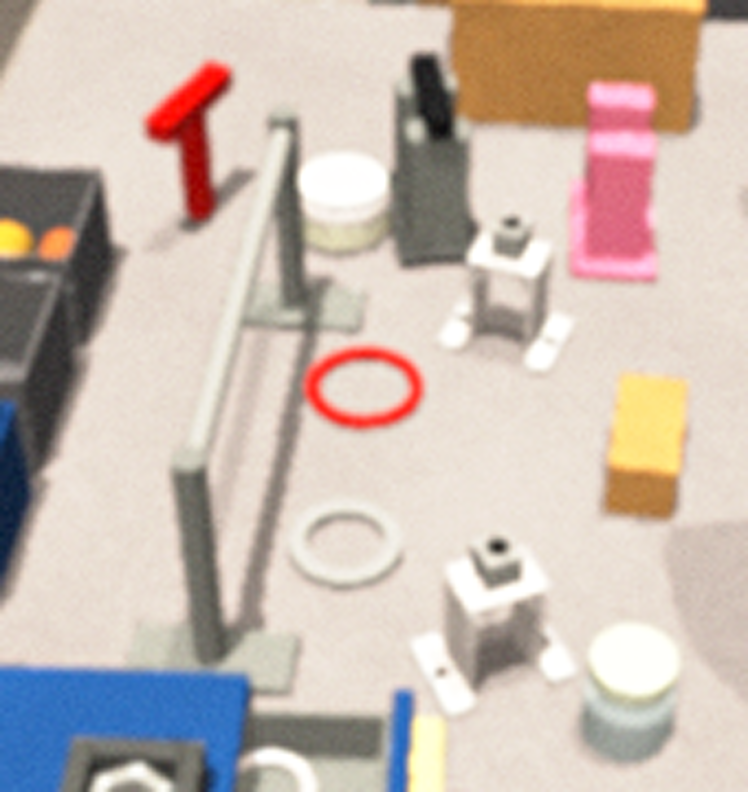

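```bash
cat >> h.py <<'E'
def rect(P):
    r=cv2.minAreaRect((P[:,:2]*1000).astype(np.float32)); b=cv2.boxPoints(r)
    e=[b[1]-b[0],b[2]-b[1]]; L=[np.hypot(*x) for x in e]; i=int(np.argmax(L))
    a=np.degrees(np.arctan2(e[i][1],e[i][0]))%180
    return np.round(r[0],1),np.round(sorted(L)[::-1],1),round(a,1)
def band(w,x,y,z):
    m=(w[...,0]>x[0])&(w[...,0]<x[1])&(w[...,1]>y[0])&(w[...,1]<y[1])&(w[...,2]>z[0])&(w[...,2]<z[1]); return w[m]
E
python3 - <<'E'
from h import *
for n in ['top','side']:
    c=cam(n); w=cloud(c); print(n)
    def show(l,x,y,z):
        P=band(w,x,y,z); 
        if len(P)<5: print(l,len(P)); return
        print(l,len(P),*rect(P),'zmed',np.median(P[:,2]).round(4),'mean',P.mean(0).round(4))
    show('blkL',(.38,.52),(-.03,.12),(.105,.118)); show('crownL',(.38,.52),(-.03,.12),(.078,.092)); show('allL',(.36,.54),(-.03,.12),(.006,.12)); show('feetL',(.38,.54),(-.03,.12),(.004,.014))
    show('blkR',(.40,.52),(-.32,-.22),(.105,.118)); show('crownR',(.38,.52),(-.32,-.22),(.078,.092)); show('feetR',(.38,.54),(-.32,-.2),(.004,.014))
    show('bar',(.57,.70),(-.29,.06),(.165,.185)); show('posts',(.57,.70),(-.35,.1),(.18,.195))
    show('keybar',(.46,.58),(-.52,-.36),(.130,.145)); show('hold',(.44,.58),(-.54,-.34),(.105,.122)); show('base',(.42,.6),(-.56,-.34),(.006,.014))
    show('roof',(.5,.8),(.15,.42),(.115,.124)); show('collar',(.54,.66),(.2,.36),(.150,.158)); show('core',(.54,.66),(.2,.36),(.143,.1495))
    show('pull',(.42,.52),(.15,.38),(.098,.112))
E
```

```text
top
blkL 74 [450.4  47.9] [25.5 24.3] 25.3 zmed 0.1124 mean [0.4503 0.048  0.1121]
crownL 150 [450.7  48. ] [53.7 39.7] 28.4 zmed 0.086 mean [0.4492 0.0472 0.0861]
allL 575 [449.5  45.6] [177.6 147.8] 179.7 zmed 0.0705 mean [0.4283 0.0559 0.0596]
feetL 281 [460.   45.3] [159.2 148.6] 0.1 zmed 0.0071 mean [0.4534 0.0364 0.0073]
blkR 79 [ 459.1 -287.6] [25.9 25.7] 73.1 zmed 0.1126 mean [ 0.4591 -0.2866  0.1124]
crownR 139 [ 459.5 -287.5] [54.4 40.1] 163.7 zmed 0.0863 mean [ 0.4581 -0.2835  0.0862]
feetR 296 [ 459.9 -259.5] [159.2 115.8] 0.5 zmed 0.0071 mean [ 0.4632 -0.2637  0.0073]
bar 662 [ 632.8 -114.9] [349.2  17.1] 89.7 zmed 0.177 mean [ 0.6314 -0.1128  0.1767]
posts 166 [ 632.5 -123. ] [389.2  22.3] 89.3 zmed 0.1844 mean [ 0.632  -0.1256  0.1841]
keybar 272 [ 531.2 -434.1] [101.1  23.9] 103.1 zmed 0.1376 mean [ 0.5309 -0.4331  0.1376]
hold 174 [ 532.2 -437.4] [103.3  49.9] 103.4 zmed 0.1152 mean [ 0.5304 -0.4367  0.1149]
base 290 [ 514.1 -452.8] [212.  171.4] 90.1 zmed 0.0103 mean [ 0.518  -0.4204  0.01  ]
roof 4257 [650.2 280.3] [301.4 223.6] 0.7 zmed 0.1201 mean [0.6959 0.2802 
[... 905 characters left out ...]
0.6342 -0.1052  0.1773]
posts 136 [ 636.1 -121.6] [394.5  20.5] 89.8 zmed 0.185 mean [ 0.6354 -0.0838  0.1842]
keybar 121 [ 535.1 -435.1] [106.8  23.9] 103.2 zmed 0.1382 mean [ 0.5338 -0.427   0.1377]
hold 117 [ 536.3 -436.3] [103.8  50.4] 104.6 zmed 0.1149 mean [ 0.5348 -0.4203  0.114 ]
base 153 [ 517.8 -446.9] [197.1 175.2] 98.5 zmed 0.0111 mean [ 0.5371 -0.4087  0.0106]
roof 6616 [650.2 279.4] [306.2 224.1] 2.0 zmed 0.1208 mean [0.6984 0.297  0.1208]
collar 486 [627.6 279.5] [74.3 64.6] 90.0 zmed 0.1546 mean [0.6264 0.2818 0.1543]
core 208 [626.7 284.4] [63.2 61.2] 0.1 zmed 0.1472 mean [0.6293 0.2838 0.1469]
pull 770 [493.6 278.3] [202.3  51.9] 89.8 zmed 0.1052 mean [0.4875 0.2858 0.1049]
```

Chosen key: the dark T hanging in the dark stand (top crop 330,500), not the red T. Chosen stand: the dark one under it, not the pink ones. Two straps found so far; I'll look again for a third once the arm has moved.

```bash
cat >> h.py <<'E'
def go(x,y,z,phi):
    o=ctrl.get_obs(); A=axes(); f=np.degrees(np.arctan2(A[1,2],A[0,2]))
    d=A.T@(np.array([x,y,z])-o['ee_pos'])*1000; r=(f-phi+180)%360-180
    print('dx dy dz roll',d.round(1),round(r,1),'| phi now',round(f,1),'rows',int(np.ceil(max(np.linalg.norm(d)/62.5,abs(r)/10.7))), 'q6 tgt~',round(np.degrees(np.arctan2(y,x))-phi,0))
E
python3 - <<'E'
from h import *
st(); go(.461,-.2865,.17,-16)
c=cam('top');w=cloud(c)
# cabinet edges: blue mask of roof, collar outline
hsv=cv2.cvtColor(c['color'],cv2.COLOR_RGB2HSV)
P=w[(abs(w[...,2]-.12)<.003)&(w[...,1]>.12)&(w[...,1]<.45)&(hsv[...,0]>100)&(hsv[...,0]<125)&(hsv[...,1]>120)]
P=P[P[:,0]>.51]; print('roof',rect(P),len(P))
P=w[(abs(w[...,2]-.154)<.004)&(w[...,1]>.2)&(w[...,1]<.36)]; print('coll',rect(P), P[:,:2].min(0),P[:,:2].max(0))
m=((hsv[...,0]>18)&(hsv[...,0]<40)&(hsv[...,1]>40)&(hsv[...,2]>150)).astype(np.uint8); m[:, :110]=0;m[:,220:]=0; m[:160]=0;m[210:]=0
P=w[(m>0)&(w[...,2]>.09)]; print('pull',rect(P),P[:,2].mean())
E
```

```text
t 0.35 pos [ 0.1476 -0.5298  0.2053] rot [3.086 1.571 1.787] F [ 0.1 -0.2  0.1] w 0.0939 q6 [-1.37  0.3   1.52 -0.    1.32 -0.07]
dx dy dz roll [  35.4  367.2 -150.2] -58.4 | phi now -74.4 rows 7 q6 tgt~ -16.0
roof (array([694.3, 279.5]), array([226.7, 218.5], dtype=float32), np.float32(2.5)) 3871
coll (array([628.3, 277.7]), array([71.4, 69.4], dtype=float32), np.float32(91.3)) [0.59339972 0.24167593] [0.66338527 0.31333411]
pull (array([479.1, 270.7]), array([186.2,  17.4], dtype=float32), np.float32(92.3)) 0.10405389409848334
```

>>> {"api": "servo_tool", "payload": {
  "motion": [35,367,-150,-58,35,367,-150,-58,35,367,-150,-58,35,367,-150,-58,35,367,-150,-58,35,367,-150,-58,35,367,-150,-58,35,367,-150,-58,35,367,-150,-58],
  "gripper": 0.6
}}

```text
time_s: 1.52
ee_pos: [0.4604, -0.2873, 0.1705]
eef_rot: [-1.97, 1.571, -2.257]
force: [0.1, -0.9, -0.2]
grip_width: 0.0562
```

Run:
```python
from h import *
st(); go(.461,-.2865,.089,-16)
for n in ['wrist','side','top']:
    c=cam(n); save(c,n+'1.png',s=1.2); w=cloud(c)
    for l,y in (('R',(-.34,-.22)),('L',(-.03,.11))):
        P=band(w,(.38,.52),y,(.108,.116)); print(n,l,len(P), rect(P) if len(P)>9 else '')
        P=band(w,(.38,.52),y,(.082,.090)); print(n,l,len(P), rect(P) if len(P)>9 else '')
```

```text
t 1.52 pos [ 0.4604 -0.2873  0.1705] rot [-1.97   1.571 -2.257] F [ 0.1 -0.9 -0.2] w 0.0562 q6 [-0.63  0.31  1.59 -0.    1.24 -0.34]
dx dy dz roll [81.5  1.   0.4] -0.5 | phi now -16.5 rows 2 q6 tgt~ -16.0
wrist R 833 (array([ 462.3, -286.4]), array([26.2, 25.6], dtype=float32), np.float32(72.9))
wrist R 1300 (array([ 461.9, -286.6]), array([54.2, 40.4], dtype=float32), np.float32(162.9))
wrist L 0 
wrist L 0 
side R 41 (array([ 462.1, -286.5]), array([29.5, 25.6], dtype=float32), np.float32(73.2))
side R 89 (array([ 463. , -285.4]), array([53.8, 43. ], dtype=float32), np.float32(164.6))
side L 77 (array([454. ,  50.2]), array([27.1, 26. ], dtype=float32), np.float32(117.9))
side L 134 (array([453.2,  49.4]), array([54.5, 42.3], dtype=float32), np.float32(28.4))
top R 9 
top R 56 (array([ 463.1, -277.5]), array([53.1, 18.7], dtype=float32), np.float32(161.6))
top L 70 (array([450.3,  47.8]), array([25.4, 24.3], dtype=float32), np.float32(25.5))
top L 134 (array([450.8,  48. ]), array([53.8, 39.7], dtype=float32), np.float32(28.0))
```

View pics/top1.png

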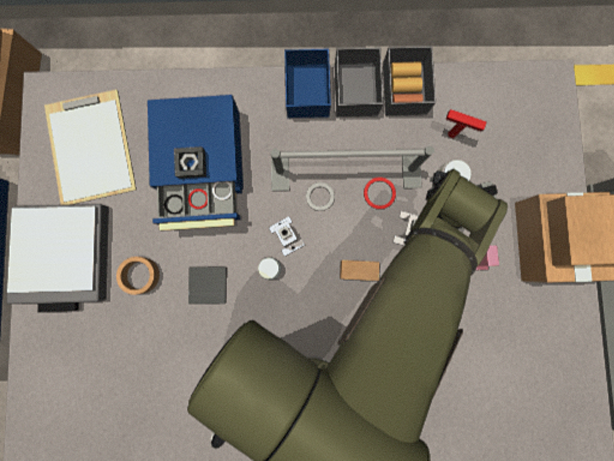

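>>> {"api": "servo_tool", "payload": {
  "motion": [40,1,2,0,80,1,2,0,81,1,2,0,81,1,2,0]
}}

```text
time_s: 2.17
ee_pos: [0.4634, -0.2871, 0.091]
eef_rot: [-0.331, 1.569, -0.618]
force: [-0.0, -0.0, -0.1]
grip_width: 0.0567
```

>>> {"api": "servo_tool", "payload": {
  "motion": [0,0,0,0,0,0,0,0,0,0,0,0,0,0,0,0],
  "gripper": 0.0,
  "force": 30
}}

```text
time_s: 2.68
ee_pos: [0.463, -0.2863, 0.0896]
eef_rot: [3.058, 1.571, 2.771]
force: [-1.0, -0.2, 2.9]
grip_width: 0.0263
```

Run:
```python
from h import *
st(); print('rail depth'); 
c=cam('side'); w=cloud(c); P=band(w,(.57,.70),(-.26,.03),(.165,.185)); print(rect(P),len(P))
save(c,'side2.png',s=1.2)
```

```text
t 2.67 pos [ 0.463  -0.2863  0.0896] rot [3.058 1.571 2.771] F [-1.  -0.2  2.9] w 0.0263 q6 [-0.62  0.41  1.66 -0.    1.07 -0.33]
rail depth
(array([ 635.5, -114.2]), array([288.1,  16.1], dtype=float32), np.float32(89.4)) 356
```

>>> {"api": "servo_tool", "payload": {
  "motion": [-50,0,0,0,-100,0,0,0,-150,0,0,0,-200,0,0,0,-205,0,0,0,-205,0,0,0]
}}

```text
time_s: 3.48
ee_pos: [0.4629, -0.2862, 0.2931]
eef_rot: [2.78, 1.569, 2.493]
force: [-0.2, -0.3, -4.2]
grip_width: 0.0258
```

Run:
```python
from h import *
st(); go(.635,-.17,.295,-.4)
c=cam('side'); save(c,'side3.png',s=1.2)
```

```text
t 3.48 pos [ 0.4629 -0.2862  0.2931] rot [2.78  1.569 2.493] F [-0.2 -0.3 -4.2] w 0.0258 q6 [-0.62  0.24  1.4   0.    1.51 -0.33]
dx dy dz roll [ -2.  160.1 132.2] -16.0 | phi now -16.4 rows 4 q6 tgt~ -15.0
```

View pics/side3.png

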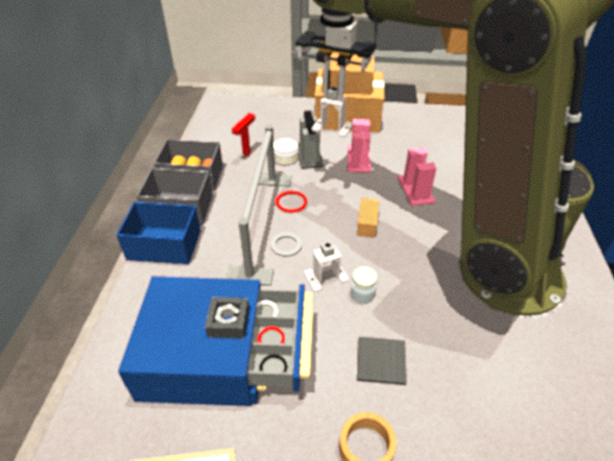

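>>> {"api": "servo_tool", "payload": {
  "motion": [-4,40,33,-4,-4,80,66,-8,-4,120,99,-12,-4,160,132,-16,-4,160,132,-16,-4,160,132,-16,-4,160,132,-16]
}}

```text
time_s: 4.4
ee_pos: [0.6342, -0.1711, 0.2982]
eef_rot: [3.055, 1.57, 3.046]
force: [-0.9, 0.3, -2.1]
grip_width: 0.0258
```

Run:
```python
from h import *
st(); go(.635,-.17,.19,-.4)
c=cam('wrist'); save(c,'w3.png',s=1.2); w=cloud(c)
P=band(w,(.57,.70),(-.3,.06),(.165,.182)); print(rect(P),len(P),P[:,0].mean())
P=band(w,(.57,.70),(-.13,-.06),(.165,.182)); print(rect(P),len(P),P[:,0].mean())
```

```text
t 4.4 pos [ 0.6342 -0.1711  0.2982] rot [3.055 1.57  3.046] F [-0.9  0.3 -2.1] w 0.0258 q6 [-0.32  0.51  1.02 -0.    1.61 -0.31]
dx dy dz roll [108.2   1.1   0.8] -0.1 | phi now -0.5 rows 2 q6 tgt~ -15.0
(array([ 634.5, -146.3]), array([306.7,  18.5], dtype=float32), np.float32(89.8)) 3490 0.6352274880536435
(array([635.5, -95. ]), array([69.8, 16. ], dtype=float32), np.float32(90.0)) 1078 0.6352072048939592
```

View pics/w3.png

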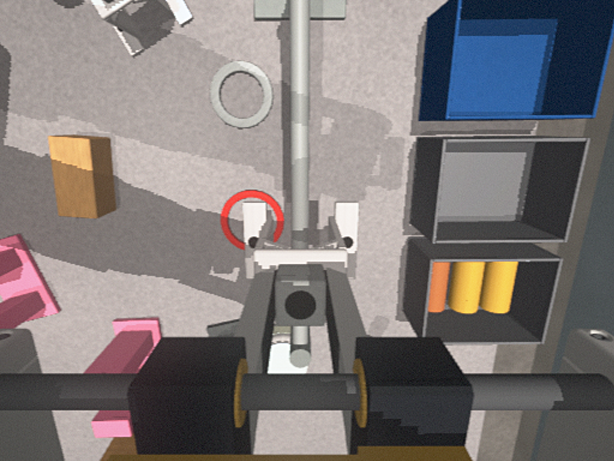

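Strap is astride over the bar with the bar centred between its feet (300,230). Lowering.

>>> {"api": "servo_tool", "payload": {
  "motion": [30,0,1,0,60,0,1,0,85,0,1,0,100,0,1,0,106,0,1,0,109,0,1,0,109,0,1,0,109,0,1,0]
}}

```text
time_s: 5.45
ee_pos: [0.6362, -0.1703, 0.1901]
eef_rot: [-0.27, 1.57, -0.277]
force: [-0.2, -0.9, -3.8]
grip_width: 0.0255
```

Run:
```python
from h import *
st()
```

```text
t 5.45 pos [ 0.6362 -0.1703  0.1901] rot [-0.27   1.57  -0.277] F [-0.2 -0.9 -3.8] w 0.0255 q6 [-0.32  0.56  1.19  0.    1.39 -0.31]
```

>>> {"api": "servo_tool", "payload": {
  "motion": [1,0,0,0,2,0,0,0,3,0,0,0,3,0,0,0]
}}

```text
time_s: 5.95
ee_pos: [0.6361, -0.1703, 0.1874]
eef_rot: [-0.292, 1.57, -0.3]
force: [-3.2, 0.9, 5.7]
grip_width: 0.0259
```

>>> {"api": "servo_tool", "payload": {
  "motion": [0,0,0,0,0,0,0,0,0,0,0,0,-10,0,0,0,-60,0,0,0,-110,0,0,0,-120,0,0,0],
  "gripper": 0.55
}}

```text
time_s: 6.82
ee_pos: [0.6366, -0.1704, 0.3112]
eef_rot: [-0.31, 1.564, -0.318]
force: [-0.0, 0.6, -1.4]
grip_width: 0.0516
```

Run:
```python
from h import *
st()
c=cam('side'); save(c,'side4.png',s=1.2); w=cloud(c)
for a in [((.38,.52),(-.03,.11),(.108,.116)),((.6,.68),(-.22,-.12),(.205,.213))]:
    P=band(w,*a); print(rect(P),len(P),P[:,2].mean())
go(.453,.0495,.19,28); go(.453,.0495,.19,28-90)
```

```text
t 6.83 pos [ 0.6366 -0.1704  0.3112] rot [-0.31   1.564 -0.318] F [-0.   0.6 -1.4] w 0.0516 q6 [-0.32  0.51  0.99 -0.    1.63 -0.31]
(array([453.6,  49.1]), array([29.1, 26.5], dtype=float32), np.float32(116.9)) 76 0.1124684613562656
(array([ 638.1, -170.3]), array([28.6, 25.8], dtype=float32), np.float32(86.7)) 54 0.2099470901896483
dx dy dz roll [ 118.9  218.7 -185.6] -28.4 | phi now -0.4 rows 5 q6 tgt~ -22.0
dx dy dz roll [ 118.9  218.7 -185.6] 61.6 | phi now -0.4 rows 6 q6 tgt~ 68.0
```

View pics/side4.png

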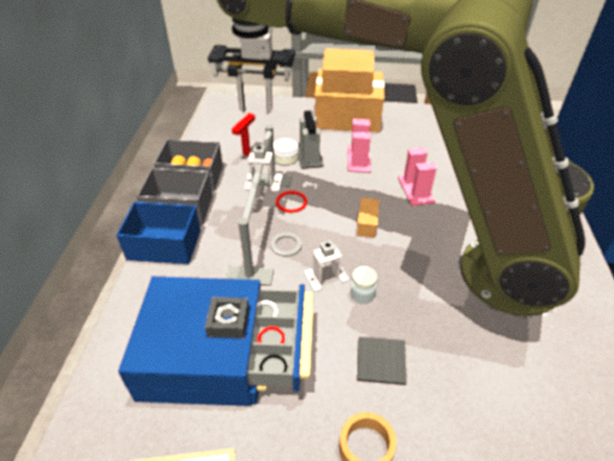

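Strap 1 hangs (block at 258,150). Now the second.

>>> {"api": "servo_tool", "payload": {
  "motion": [0,55,-46,-7,0,110,-93,-14,30,165,-140,-21,80,219,-185,-28,119,219,-185,-28,119,219,-185,-28,119,219,-185,-28,119,219,-185,-28],
  "gripper": 0.65
}}

```text
time_s: 7.88
ee_pos: [0.4532, 0.0497, 0.188]
eef_rot: [-0.545, 1.57, -0.064]
force: [-0.1, -0.1, -0.5]
grip_width: 0.0609
```

Run:
```python
from h import *
st()
c=cam('wrist'); w=cloud(c)
for z in ((.108,.116),(.082,.09)):
    P=band(w,(.38,.52),(-.03,.11),z); print(rect(P),len(P))
go(.453,.0495,.0895,28)
```

```text
t 7.88 pos [0.4532 0.0497 0.188 ] rot [-0.545  1.57  -0.064] F [-0.1 -0.1 -0.5] w 0.0609 q6 [ 0.03  0.1   1.8  -0.    1.24 -0.45]
(array([452.4,  49.4]), array([25.6, 25.3], dtype=float32), np.float32(27.2)) 714
(array([452.7,  49.1]), array([53.9, 40. ], dtype=float32), np.float32(27.6)) 1192
dx dy dz roll [98.6  0.  -0.4] -0.5 | phi now 27.5 rows 2 q6 tgt~ -22.0
```

>>> {"api": "servo_tool", "payload": {
  "motion": [40,0,-1,0,80,0,-1,0,97,0,-1,0,98,0,-1,0,98,0,-1,0]
}}

```text
time_s: 8.55
ee_pos: [0.4525, 0.0494, 0.0904]
eef_rot: [-0.439, 1.569, 0.042]
force: [0.1, 0.0, -0.5]
grip_width: 0.0609
```

>>> {"api": "servo_tool", "payload": {
  "motion": [0,0,0,0,0,0,0,0,0,0,0,0,0,0,0,0],
  "gripper": 0.0,
  "force": 30
}}

```text
time_s: 9.05
ee_pos: [0.4517, 0.0497, 0.0895]
eef_rot: [-0.222, 1.571, 0.259]
force: [-0.2, 1.1, -1.6]
grip_width: 0.0258
```

>>> {"api": "servo_tool", "payload": {
  "motion": [-50,0,0,0,-100,0,0,0,-150,0,0,0,-200,0,0,0,-210,0,0,0,-210,0,0,0]
}}

```text
time_s: 9.8
ee_pos: [0.4516, 0.0497, 0.2987]
eef_rot: [2.652, 1.57, 3.133]
force: [0.7, -0.7, -4.7]
grip_width: 0.0257
```

Run:
```python
from h import *
st(); go(.635,-.065,.298,-.4)
c=cam('top'); save(c,'t4.png',s=1.2)
```

```text
t 9.8 pos [0.4516 0.0497 0.2987] rot [2.652 1.57  3.133] F [ 0.7 -0.7 -4.7] w 0.0257 q6 [ 0.03  0.02  1.63  0.    1.49 -0.45]
dx dy dz roll [   0.6 -186.5  109.5] 28.0 | phi now 27.6 rows 4 q6 tgt~ -5.0
```

View pics/t4.png

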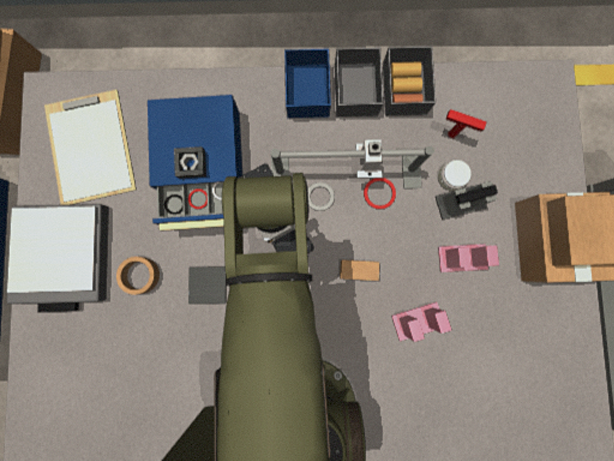

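>>> {"api": "servo_tool", "payload": {
  "motion": [0,-47,27,7,0,-94,55,14,0,-141,82,21,0,-186,110,28,0,-186,110,28,0,-186,110,28,0,-186,110,28]
}}

```text
time_s: 10.72
ee_pos: [0.6347, -0.0636, 0.2997]
eef_rot: [0.318, 1.571, 0.312]
force: [0.6, 0.4, -2.3]
grip_width: 0.0256
```

Run:
```python
from h import *
st(); go(.635,-.065,.1875,-.4)
```

```text
t 10.72 pos [ 0.6347 -0.0636  0.2997] rot [0.318 1.571 0.312] F [ 0.6  0.4 -2.3] w 0.0256 q6 [-0.16  0.46  1.09  0.    1.59 -0.15]
dx dy dz roll [112.2  -1.4   0.3] 0.0 | phi now -0.4 rows 2 q6 tgt~ -5.0
```

>>> {"api": "servo_tool", "payload": {
  "motion": [30,0,0,0,60,0,0,0,85,0,0,0,100,0,0,0,106,0,0,0,109,0,0,0,111,0,0,0,112,0,0,0,112,0,0,0]
}}

```text
time_s: 11.85
ee_pos: [0.6355, -0.0643, 0.1878]
eef_rot: [-0.156, 1.57, -0.163]
force: [-0.1, 0.0, -0.6]
grip_width: 0.026
```

Run:
```python
from h import *
st()
```

```text
t 11.85 pos [ 0.6355 -0.0643  0.1878] rot [-0.156  1.57  -0.163] F [-0.1  0.  -0.6] w 0.026 q6 [-0.16  0.51  1.27 -0.    1.36 -0.15]
```

Seated. Release, rise, then head to the front of the drawer.

>>> {"api": "servo_tool", "payload": {
  "motion": [0,0,0,0,0,0,0,0,0,0,0,0,-10,0,0,0,-60,0,0,0,-110,0,0,0,-120,0,0,0,-120,0,0,0],
  "gripper": 0.55
}}

```text
time_s: 12.85
ee_pos: [0.6353, -0.0643, 0.3078]
eef_rot: [-0.122, 1.57, -0.13]
force: [-0.4, -0.5, -0.3]
grip_width: 0.0519
```

Run:
```python
from h import *
st()
c=cam('side'); save(c,'side5.png',s=1.2); w=cloud(c)
for a in [((.6,.68),(-.10,-.02),(.205,.213)),((.6,.68),(-.22,-.12),(.205,.213))]:
    P=band(w,*a); print(rect(P),len(P),P[:,2].mean())
hsv=cv2.cvtColor(c['color'],cv2.COLOR_RGB2HSV)
m=(hsv[...,0]>18)&(hsv[...,0]<40)&(hsv[...,1]>40)&(hsv[...,2]>150)&(abs(w[...,2]-.104)<.004)&(w[...,1]>.15)&(w[...,1]<.4)&(w[...,0]<.55)
print('pull',rect(w[m]))
go(.44,.274,.2,2.4); go(.44,.274,.2,92.4)
```

```text
t 12.85 pos [ 0.6353 -0.0643  0.3078] rot [-0.122  1.57  -0.13 ] F [-0.4 -0.5 -0.3] w 0.0519 q6 [-0.16  0.46  1.07  0.    1.61 -0.15]
(array([637.2, -63.2]), array([28.9, 26.6], dtype=float32), np.float32(95.6)) 64 0.21046962176369424
(array([ 638.5, -169.4]), array([28.4, 26.3], dtype=float32), np.float32(88.0)) 52 0.2101863395092715
pull (array([480.2, 273.8]), array([191.2,  17. ], dtype=float32), np.float32(92.4))
dx dy dz roll [ 106.8  336.8 -197.5] -2.8 | phi now -0.4 rows 7 q6 tgt~ 30.0
dx dy dz roll [ 106.8  336.8 -197.5] -92.8 | phi now -0.4 rows 9 q6 tgt~ -60.0
```

View pics/side5.png

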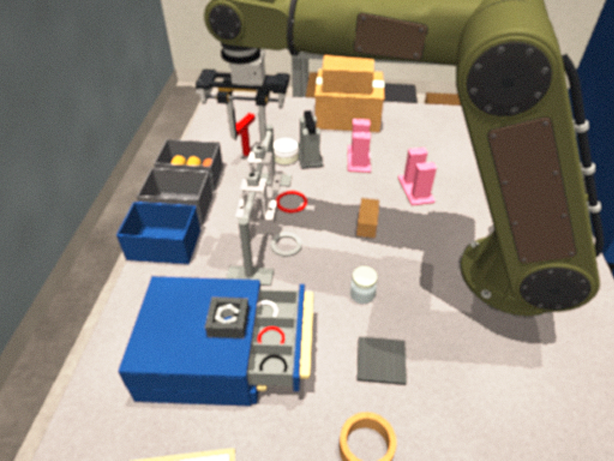

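>>> {"api": "servo_tool", "payload": {
  "motion": [0,48,-28,-10,0,96,-56,-20,0,144,-85,-30,0,192,-113,-40,0,240,-141,-50,0,289,-169,-60,20,337,-198,-70,60,337,-198,-80,100,337,-198,-90,107,337,-198,-93,107,337,-198,-93,107,337,-198,-93],
  "gripper": 0.0
}}

```text
time_s: 14.4
ee_pos: [0.4398, 0.2741, 0.2005]
eef_rot: [1.852, 1.571, -2.817]
force: [-0.2, 0.6, 1.0]
grip_width: 0.0003
```

Run:
```python
from h import *
st(); go(.44,.274,.081,92.4)
c=cam('wrist'); save(c,'w5.png',s=1.2)
```

```text
t 14.4 pos [0.4398 0.2741 0.2005] rot [ 1.852  1.571 -2.817] F [-0.2  0.6  1. ] w 0.0003 q6 [ 0.49  0.23  1.62  0.    1.29 -1.13]
dx dy dz roll [ 1.195e+02 -2.000e-01 -1.000e-01] 0.1 | phi now 92.5 rows 2 q6 tgt~ -60.0
```

View pics/w5.png

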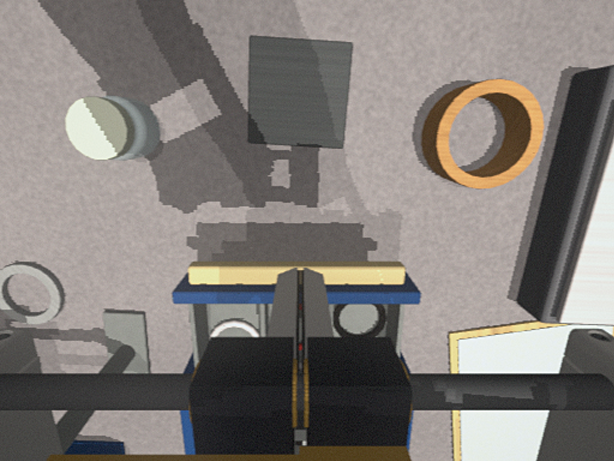

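>>> {"api": "servo_tool", "payload": {
  "motion": [60,0,0,0,115,0,0,0,119,0,0,0,119,-10,0,0,119,-20,0,0,119,-30,0,0,119,-40,0,0,119,-50,0,0,119,-60,0,0,119,-68,0,0,119,-75,0,0,119,-80,0,0]
}}

```text
time_s: 15.95
ee_pos: [0.5201, 0.2777, 0.0813]
eef_rot: [2.301, 1.571, -2.367]
force: [-1.2, -0.5, 0.2]
grip_width: 0.0004
```

Run:
```python
from h import *
st()
```

```text
t 15.95 pos [0.5201 0.2777 0.0813] rot [ 2.301  1.571 -2.367] F [-1.2 -0.5  0.2] w 0.0004 q6 [ 0.43  0.51  1.53 -0.    1.1  -1.19]
```

>>> {"api": "servo_tool", "payload": {
  "motion": [0,-4,0,0,0,-7,0,0,0,-10,0,0,0,-12,0,0,0,-13,0,0]
}}

```text
time_s: 16.58
ee_pos: [0.5328, 0.2783, 0.0814]
eef_rot: [2.018, 1.571, -2.649]
force: [-1.8, -0.6, -0.2]
grip_width: 0.0008
```

>>> {"api": "servo_tool", "payload": {
  "motion": [0,-1,0,0,0,-2,0,0,0,-3,0,0,0,-4,0,0]
}}

```text
time_s: 17.08
ee_pos: [0.5367, 0.2785, 0.0814]
eef_rot: [1.534, 1.571, -3.134]
force: [-3.0, -0.6, 1.2]
grip_width: 0.0009
```

>>> {"api": "servo_tool", "payload": {
  "motion": [0,-1,0,0,0,-2,0,0,0,-3,0,0,0,-3,0,0]
}}

```text
time_s: 17.58
ee_pos: [0.5386, 0.2786, 0.0814]
eef_rot: [1.764, 1.568, -2.904]
force: [-10.7, -2.8, 3.7]
grip_width: 0.0003
```

Run:
```python
from h import *
st()
c=cam('side'); save(c,'side6.png',(120,200,330,380),3)
```

```text
t 17.57 pos [0.5386 0.2786 0.0814] rot [ 1.764  1.568 -2.904] F [-10.7  -2.8   3.7] w 0.0003 q6 [ 0.42  0.55  1.47  0.    1.12 -1.2 ]
```

View pics/side6.png

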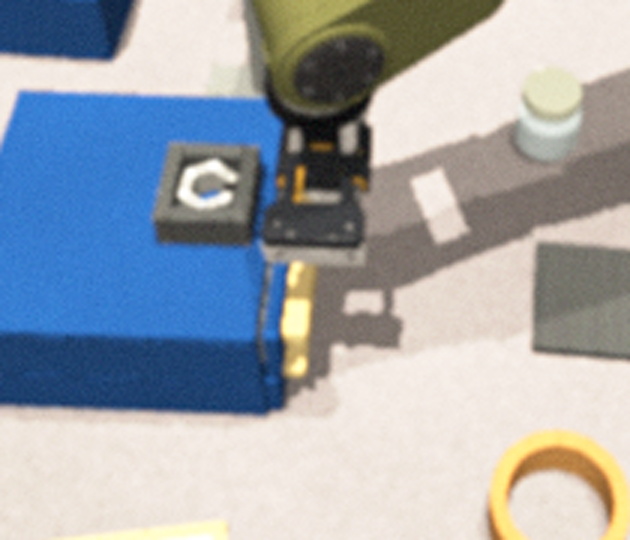

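>>> {"api": "servo_tool", "payload": {
  "motion": [0,-1,0,0,0,-2,0,0,0,-2,0,0,0,-2,0,0]
}}

```text
time_s: 18.12
ee_pos: [0.5409, 0.2787, 0.0814]
eef_rot: [1.758, 1.569, -2.909]
force: [-10.1, -1.7, 3.9]
grip_width: 0.0001
```

>>> {"api": "servo_tool", "payload": {
  "motion": [0,-1,0,0,0,-2,0,0,0,-2,0,0,0,-2,0,0]
}}

```text
time_s: 18.62
ee_pos: [0.5435, 0.2788, 0.0814]
eef_rot: [1.762, 1.57, -2.906]
force: [-5.2, -1.3, 2.1]
grip_width: 0.0006
```

>>> {"api": "servo_tool", "payload": {
  "motion": [0,-1,0,0,0,-2,0,0,0,-2,0,0,0,-2,0,0]
}}

```text
time_s: 19.12
ee_pos: [0.5461, 0.279, 0.0816]
eef_rot: [-1.252, 1.57, 0.363]
force: [0.8, -0.6, 0.5]
grip_width: 0.0004
```

>>> {"api": "servo_tool", "payload": {
  "motion": [0,-1,0,0,0,-2,0,0,0,-3,0,0,0,-3,0,0]
}}

```text
time_s: 19.62
ee_pos: [0.5484, 0.2791, 0.0815]
eef_rot: [1.649, 1.57, -3.018]
force: [-4.8, -0.9, 4.0]
grip_width: 0.0002
```

>>> {"api": "servo_tool", "payload": {
  "motion": [0,-1,0,0,0,-2,0,0,0,-2,0,0,0,-2,0,0]
}}

```text
time_s: 20.12
ee_pos: [0.5485, 0.2791, 0.0815]
eef_rot: [1.747, 1.565, -2.921]
force: [-21.2, -2.6, 13.9]
grip_width: 0.0003
```

Hard stop after the snap. Back off, rise, and check.

>>> {"api": "servo_tool", "payload": {
  "motion": [0,20,0,0,0,60,0,0,-30,70,0,0,-90,70,0,0,-150,70,0,0,-210,70,0,0,-240,70,0,0,-240,70,0,0]
}}

```text
time_s: 21.12
ee_pos: [0.4814, 0.2762, 0.3236]
eef_rot: [-1.184, 1.566, 0.432]
force: [-0.2, 0.3, -1.0]
grip_width: -0.0001
```

Run:
```python
from h import *
st()
c=cam('side'); save(c,'side7.png',(90,170,330,380),3); w=cloud(c)
hsv=cv2.cvtColor(c['color'],cv2.COLOR_RGB2HSV)
m=(hsv[...,0]>18)&(hsv[...,0]<40)&(hsv[...,1]>40)&(hsv[...,2]>150)&(abs(w[...,2]-.104)<.004)&(w[...,1]>.15)&(w[...,1]<.4)&(w[...,0]<.6)
print('pull',rect(w[m]))
P=band(w,(.56,.68),(.22,.34),(.151,.158)); print('coll',rect(P),P[:,:2].min(0),P[:,:2].max(0))
c=cam('wrist'); save(c,'w7.png',s=1.2)
go(.50,.28,.30,60)
```

```text
t 21.12 pos [0.4814 0.2762 0.3236] rot [-1.184  1.566  0.432] F [-0.2  0.3 -1. ] w -0.0001 q6 [ 0.45  0.25  1.31 -0.    1.57 -1.16]
pull (array([568.1, 278.5]), array([187. ,  18.2], dtype=float32), np.float32(92.5))
coll (array([631.4, 279.4]), array([72.7, 70.5], dtype=float32), np.float32(92.5)) [0.59529403 0.2431606 ] [0.66793524 0.31713652]
dx dy dz roll [ 20.3 -19.5   3.2] 32.6 | phi now 92.6 rows 4 q6 tgt~ -31.0
```

View pics/side7.png

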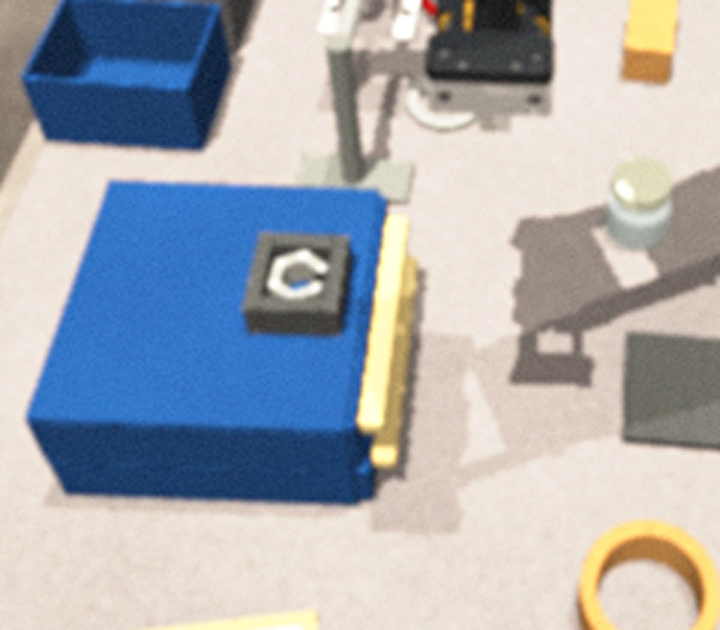

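View pics/w7.png

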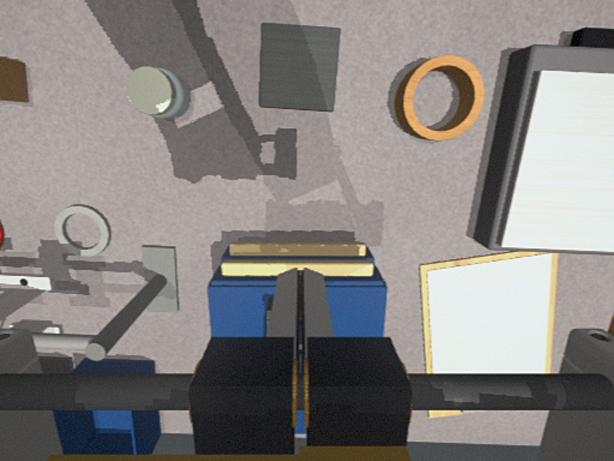

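Run:
```python
from h import *
go(.645,.20,.33,13)
```

```text
dx dy dz roll [  -9.8 -160.7  -83.2] 79.6 | phi now 92.6 rows 8 q6 tgt~ 4.0
```

>>> {"api": "servo_tool", "payload": {
  "motion": [-10,-40,-20,10,-10,-80,-40,20,-10,-120,-60,30,-10,-160,-83,40,-10,-160,-83,50,-10,-160,-83,60,-10,-160,-83,70,-10,-160,-83,80,-10,-160,-83,80,-10,-160,-83,80]
}}

```text
time_s: 22.48
ee_pos: [0.6443, 0.2002, 0.3304]
eef_rot: [-3.083, 1.569, -2.86]
force: [0.2, -0.1, -0.8]
grip_width: 0.0004
```

Run:
```python
from h import *
st()
c=cam('wrist'); save(c,'w8.png',s=1.2); w=cloud(c)
P=band(w,(.56,.70),(.22,.34),(.1515,.157)); print('coll',rect(P),P[:,:2].min(0),P[:,:2].max(0),np.median(P[:,2]))
print(proj(c,(.63,.28,.148)))
np.save('w8.npy',w); cv2.imwrite('w8raw.png',c['color'][:,:,::-1])
```

```text
t 22.48 pos [0.6443 0.2002 0.3304] rot [-3.083  1.569 -2.86 ] F [ 0.2 -0.1 -0.8] w 0.0004 q6 [ 0.25  0.56  0.87 -0.    1.71  0.02]
coll (array([630.8, 279.2]), array([70., 70.], dtype=float32), np.float32(2.4)) [0.59449457 0.24280503] [0.66686231 0.31535285] 0.15355119187100913
(np.float64(252.0273158405157), np.float64(109.02918844425426))
```

View pics/w8.png

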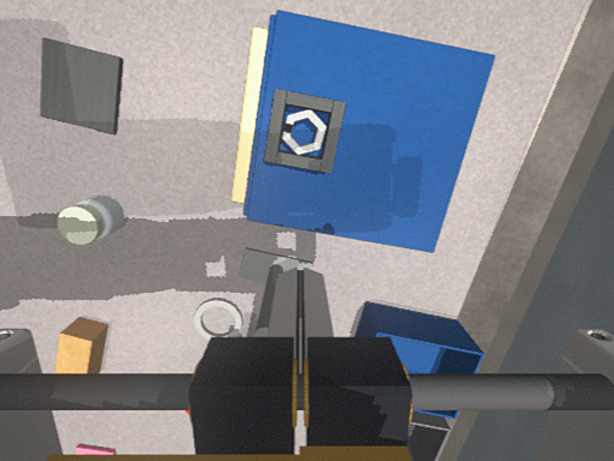

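Run:
```python
from h import *
c=cam('wrist'); w=cloud(c); im=c['color']
# rectify the plane z=.148, aligned to cabinet axes (up=+x cab, left=+y cab), 10px/mm over 50mm
yaw=np.radians(2.4); C=np.array([.6308,.2792])
ex=np.array([np.cos(yaw),np.sin(yaw)]); ey=np.array([-np.sin(yaw),np.cos(yaw)])
src=[];dst=[]
for a,b in ((25,25),(25,-25),(-25,-25),(-25,25)):
    p=C+ex*a/1000+ey*b/1000; src.append(proj(c,[*p,.148])); dst.append((250-b*10,250-a*10))
H=cv2.getPerspectiveTransform(np.float32(src),np.float32(dst))
r=cv2.warpPerspective(im,H,(500,500),flags=cv2.INTER_CUBIC); cv2.imwrite('pics/lock1.png',r[:,:,::-1])
g=r.min(2); m=(g>150).astype(np.uint8)
m=cv2.morphologyEx(m,cv2.MORPH_OPEN,np.ones((9,9)))
cs,_=cv2.findContours(m,cv2.RETR_EXTERNAL,cv2.CHAIN_APPROX_NONE); k=max(cs,key=cv2.contourArea)
h=cv2.convexHull(k); ap=cv2.approxPolyDP(h,18,True)[:,0]
print(cv2.contourArea(h),ap.tolist(), cv2.minEnclosingCircle(h))
# blob mask orientation: hull
ang=[]
for i in range(len(ap)):
    d=ap[(i+1)%len(ap)]-ap[i]; print(np.hypot(*d).round(0), round(float(np.degrees(np.arctan2(-d[1],d[0]))),1))
```

```text
138566.5 [[155, 35], [374, 54], [473, 270], [347, 449], [123, 435], [59, 312], [31, 209]] ((247.11843872070312, 243.5810546875), 228.414794921875)
220.0 -5.0
238.0 -65.4
219.0 -125.1
224.0 176.4
139.0 117.5
107.0 105.2
214.0 54.5
```

View pics/lock1.png

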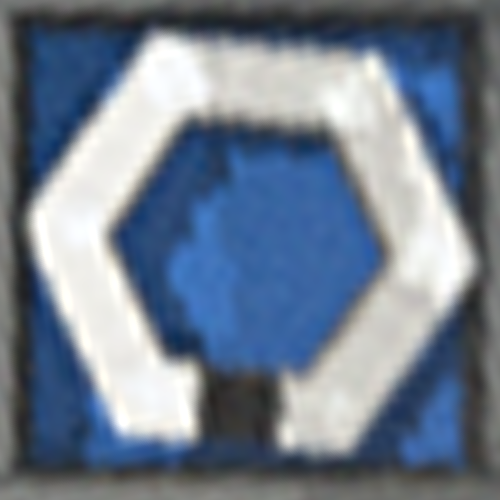

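Run:
```python
from h import *
st(); go(.534,-.434,.33,13)
```

```text
t 22.57 pos [0.6443 0.2003 0.331 ] rot [-3.108  1.57  -2.886] F [ 1.1  0.6 -0.4] w 0.0005 q6 [ 0.25  0.56  0.87 -0.    1.71  0.03]
dx dy dz roll [   1.1 -594.4 -247.3] -0.3 | phi now 12.7 rows 11 q6 tgt~ -52.0
```

>>> {"api": "servo_tool", "payload": {
  "motion": [0,-50,-21,0,0,-100,-42,0,0,-150,-62,0,0,-200,-83,0,0,-250,-104,0,0,-300,-125,0,0,-350,-146,0,0,-400,-166,0,0,-450,-187,0,0,-500,-208,0,0,-550,-229,0,0,-594,-247,0,40,-594,-247,0,80,-594,-247,0,80,-594,-247,0,80,-594,-247,0],
  "gripper": 0.6
}}

```text
time_s: 24.58
ee_pos: [0.533, -0.4334, 0.2536]
eef_rot: [-0.963, 1.568, -0.742]
force: [-0.6, 0.1, 0.3]
grip_width: 0.0563
```

Run:
```python
from h import *
st()
for n in ('wrist','side'):
    c=cam(n); save(c,n+'9.png',s=1.2); w=cloud(c)
    P=band(w,(.46,.6),(-.52,-.34),(.133,.142)); print(rect(P),len(P),np.median(P[:,2]))
    P=band(w,(.46,.6),(-.54,-.34),(.111,.119)); print('stand',rect(P),len(P),np.median(P[:,2]))
```

```text
t 24.57 pos [ 0.533  -0.4334  0.2536] rot [-0.963  1.568 -0.742] F [-0.6  0.1  0.3] w 0.0563 q6 [-0.74  0.6   0.99 -0.    1.55 -0.96]
(array([ 533.8, -434.3]), array([99.8, 23.7], dtype=float32), np.float32(103.2)) 1989 0.1364607439450299
stand (array([ 534.4, -435.9]), array([101.5,  49.9], dtype=float32), np.float32(103.3)) 992 0.1144233251082809
(array([ 535.2, -435.1]), array([103.3,  23.8], dtype=float32), np.float32(103.0)) 111 0.1380997037720759
stand (array([ 535.1, -435.7]), array([98.8, 49.8], dtype=float32), np.float32(103.8)) 74 0.11581631383943117
```

View pics/wrist9.png

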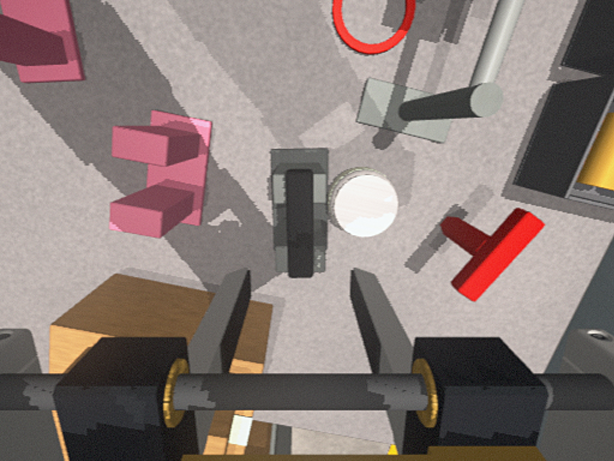

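View pics/side9.png

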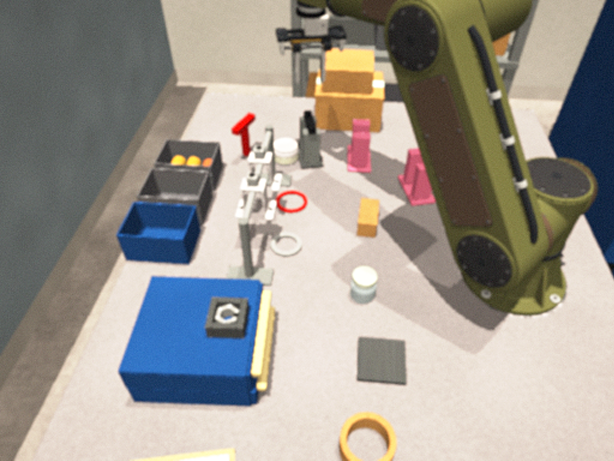

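Run:
```python
from h import *
go(.5338,-.4348,.108,13.2)
```

```text
dx dy dz roll [145.8  -1.    0.2] -0.6 | phi now 12.6 rows 3 q6 tgt~ -52.0
```

>>> {"api": "servo_tool", "payload": {
  "motion": [50,-1,0,-1,100,-1,0,-1,130,-1,0,-1,145,-1,0,-1,145,-1,0,-1,145,-1,0,-1]
}}

```text
time_s: 25.42
ee_pos: [0.5334, -0.4348, 0.1085]
eef_rot: [-0.986, 1.568, -0.749]
force: [0.1, 0.2, 0.4]
grip_width: 0.0563
```

>>> {"api": "servo_tool", "payload": {
  "motion": [0,0,0,0,0,0,0,0,0,0,0,0,0,0,0,0,0,0,0,0],
  "gripper": 0.0,
  "force": 40
}}

```text
time_s: 26.05
ee_pos: [0.5329, -0.4342, 0.1066]
eef_rot: [-0.41, 1.571, -0.173]
force: [1.0, 0.3, 1.6]
grip_width: 0.0234
```

Run:
```python
from h import *
st();go(.5338,-.4348,.3,13.2)
```

```text
t 26.05 pos [ 0.5329 -0.4342  0.1066] rot [-0.41   1.571 -0.173] F [1.  0.3 1.6] w 0.0234 q6 [-0.74  0.69  1.18  0.    1.27 -0.97]
dx dy dz roll [-193.4   -0.8    0.8] 0.4 | phi now 13.6 rows 4 q6 tgt~ -52.0
```

>>> {"api": "servo_tool", "payload": {
  "motion": [-30,0,0,0,-80,0,0,0,-130,0,0,0,-180,0,0,0,-225,0,0,0,-225,0,0,0]
}}

```text
time_s: 26.8
ee_pos: [0.5332, -0.4346, 0.3347]
eef_rot: [-0.982, 1.565, -0.745]
force: [-0.1, -0.7, -4.2]
grip_width: 0.0234
```

Run:
```python
from h import *
st();go(.631,.2794,.33,117.4)
c=cam('side'); save(c,'s10.png',s=1.2)
```

```text
t 26.8 pos [ 0.5332 -0.4346  0.3347] rot [-0.982  1.565 -0.745] F [-0.1 -0.7 -4.2] w 0.0234 q6 [-0.74  0.59  0.81 -0.    1.73 -0.97]
dx dy dz roll [  2.4 671.1 262.6] -103.8 | phi now 13.6 rows 12 q6 tgt~ -94.0
```

View pics/s10.png

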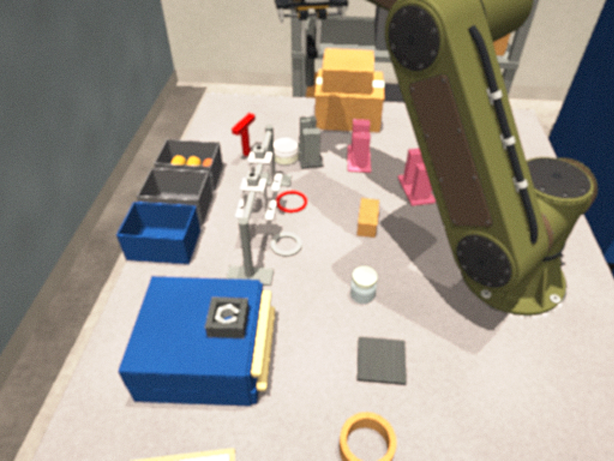

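Key in hand, everything else in place. To the lock.

>>> {"api": "servo_tool", "payload": {
  "motion": [0,52,20,-8,0,104,40,-16,0,155,61,-24,0,206,81,-32,0,258,101,-40,0,310,121,-48,0,361,141,-56,0,413,162,-64,0,465,182,-72,0,516,202,-80,0,568,222,-88,0,620,242,-96,0,671,263,-104,0,671,263,-104,0,671,263,-104,0,671,263,-104]
}}

```text
time_s: 28.85
ee_pos: [0.6311, 0.2785, 0.331]
eef_rot: [1.613, 1.57, -2.62]
force: [0.3, 0.1, -4.1]
grip_width: 0.024
```

Run:
```python
from h import *
st();go(.631,.2794,.26,117.4)
```

```text
t 28.85 pos [0.6311 0.2785 0.331 ] rot [ 1.613  1.57  -2.62 ] F [ 0.3  0.1 -4.1] w 0.024 q6 [ 0.36  0.6   0.81 -0.    1.73 -1.69]
dx dy dz roll [71.  -0.4  0.8] 0.1 | phi now 117.5 rows 2 q6 tgt~ -94.0
```

>>> {"api": "servo_tool", "payload": {
  "motion": [30,0,1,0,60,0,1,0,73,0,1,0,73,0,1,0,73,0,1,0]
}}

```text
time_s: 29.48
ee_pos: [0.6309, 0.2805, 0.2601]
eef_rot: [-1.684, 1.569, 0.367]
force: [-0.5, 0.0, -4.0]
grip_width: 0.0235
```

Run:
```python
from h import *
o=st();
for n in ('wrist','side'):
    c=cam(n); save(c,n+'11.png',(130,180,280,300) if n=='side' else None,4 if n=='side' else 1.2)
    w=cloud(c); 
    P=band(w,(.56,.7),(.2,.36),(.27,.30)); print(n,len(P), rect(P) if len(P)>9 else '')
    # collar inner / shank pts
    for z in ((.166,.175),(.175,.2),(.2,.225)):
        P=band(w,(.59,.67),(.24,.32),z); print(z,len(P),P.mean(0).round(4) if len(P) else '')
go(.631,.2794,.2,117.4)
```

```text
t 29.48 pos [0.6309 0.2805 0.2601] rot [-1.684  1.569  0.367] F [-0.5  0.  -4. ] w 0.0235 q6 [ 0.37  0.61  0.96  0.    1.57 -1.69]
wrist 6811 (array([627.2, 277.2]), array([88.8, 46.3], dtype=float32), np.float32(12.4))
(0.166, 0.175) 0 
(0.175, 0.2) 0 
(0.2, 0.225) 0 
side 330 (array([630.5, 292.3]), array([100.4,  28.6], dtype=float32), np.float32(12.2))
(0.166, 0.175) 5 [0.6296 0.2872 0.1741]
(0.175, 0.2) 92 [0.6308 0.2897 0.1875]
(0.2, 0.225) 93 [0.6301 0.2896 0.2128]
dx dy dz roll [59.8  0.5 -1.2] 0.2 | phi now 117.6 rows 1 q6 tgt~ -94.0
```

View pics/side11.png

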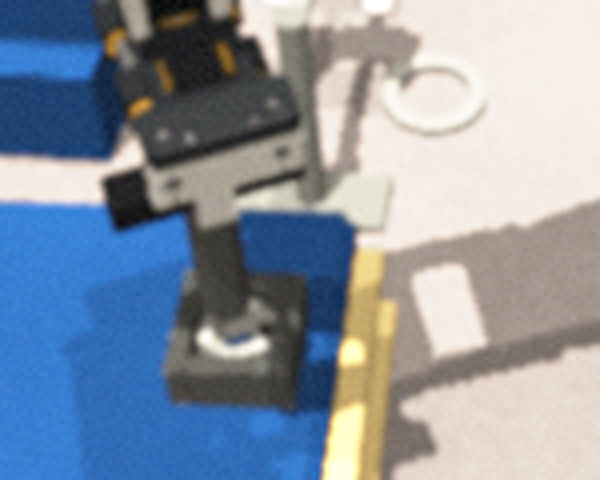

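View pics/wrist11.png

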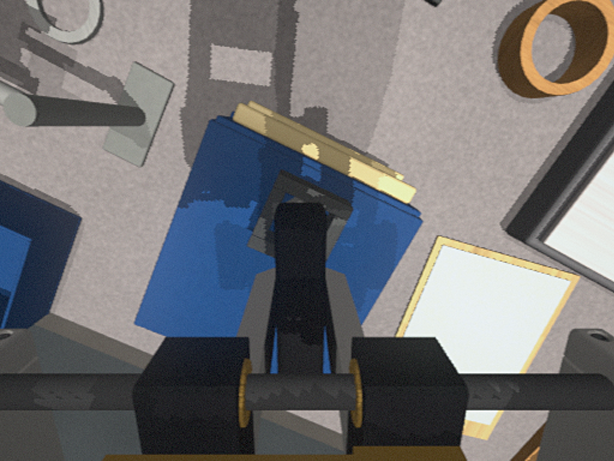

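>>> {"api": "servo_tool", "payload": {
  "motion": [8,0,-1,0,14,0,-1,0,18,0,-1,0,20,0,-1,0,22,0,-1,0,24,0,-1,0,26,0,-1,0,26,0,-1,0]
}}

```text
time_s: 30.58
ee_pos: [0.6312, 0.2797, 0.2351]
eef_rot: [-1.763, 1.568, 0.289]
force: [-5.1, -2.2, 13.3]
grip_width: 0.024
```

Run:
```python
from h import *
o=st(); print(o['moment'])
go(.631,.2794,.2,117.4)
```

```text
t 30.57 pos [0.6312 0.2797 0.2351] rot [-1.763  1.568  0.289] F [-5.1 -2.2 13.3] w 0.024 q6 [ 0.36  0.61  1.01 -0.    1.52 -1.69]
[-0.6481134   1.10195874 -0.00789986]
dx dy dz roll [35.1  0.4 -0.2] 0.2 | phi now 117.6 rows 1 q6 tgt~ -94.0
```

>>> {"api": "servo_tool", "payload": {
  "motion": [-1,1,0,0,-1,1.5,0,0,0,1.5,0,0,1,1.5,0,0,1,1.5,0,0]
}}

```text
time_s: 31.2
ee_pos: [0.6305, 0.2793, 0.2349]
eef_rot: [-1.692, 1.565, 0.36]
force: [-2.8, -2.0, 15.6]
grip_width: 0.0233
```

Run:
```python
from h import *
o=st(); print(o['moment'])
go(.631,.2794,.2,117.4)
```

```text
t 31.2 pos [0.6305 0.2793 0.2349] rot [-1.692  1.565  0.36 ] F [-2.8 -2.  15.6] w 0.0233 q6 [ 0.36  0.61  1.01 -0.    1.51 -1.69]
[-0.20677794  0.27677614 -0.0169497 ]
dx dy dz roll [34.9 -0.3 -0.2] 0.2 | phi now 117.6 rows 1 q6 tgt~ -94.0
```

>>> {"api": "servo_tool", "payload": {
  "motion": [0,1,0,0,0,1,0,2,0,1,0,-2,1,1,0,0,1,1,0,0]
}}

```text
time_s: 31.82
ee_pos: [0.6287, 0.2786, 0.2303]
eef_rot: [0.078, 1.571, 2.13]
force: [-0.2, 0.2, -3.7]
grip_width: 0.0239
```

Run:
```python
from h import *
o=st(); print(o['moment'])
c=cam('side'); save(c,'s12.png',(130,180,280,300),5)
```

```text
t 31.82 pos [0.6287 0.2786 0.2303] rot [0.078 1.571 2.13 ] F [-0.2  0.2 -3.7] w 0.0239 q6 [ 0.36  0.61  1.02  0.    1.51 -1.69]
[ 0.09482026 -0.12426718 -0.037581  ]
```

View pics/s12.png

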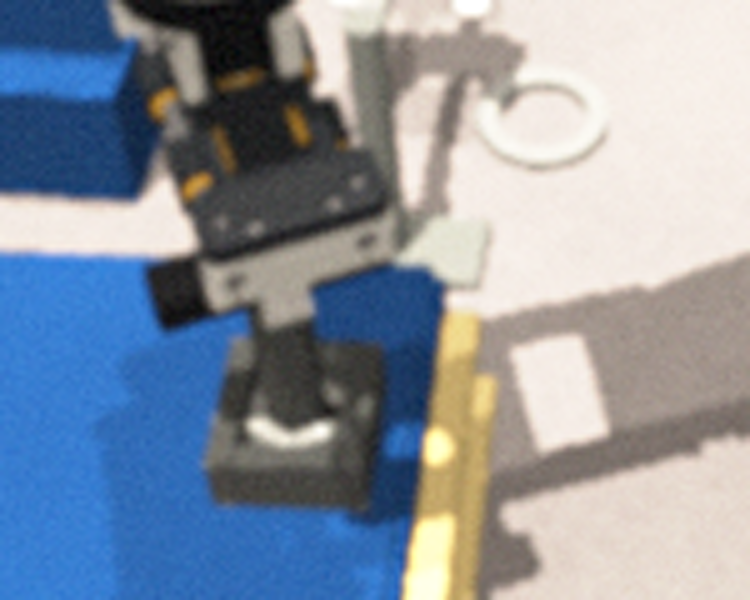

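It dropped free (force gone). Continue down.

>>> {"api": "servo_tool", "payload": {
  "motion": [3,0,0,0,6,0,0,0,9,0,0,0,12,0,0,0,14,0,0,0,14,0,0,0]
}}

```text
time_s: 32.62
ee_pos: [0.6287, 0.2786, 0.2163]
eef_rot: [1.419, 1.571, -2.812]
force: [-0.1, 0.3, -3.6]
grip_width: 0.0235
```

Run:
```python
from h import *
o=st(); print(o['moment'])
```

```text
t 32.62 pos [0.6287 0.2786 0.2163] rot [ 1.419  1.571 -2.812] F [-0.1  0.3 -3.6] w 0.0235 q6 [ 0.36  0.61  1.05  0.    1.48 -1.69]
[ 0.08091345 -0.17067886 -0.00722721]
```

>>> {"api": "servo_tool", "payload": {
  "motion": [1,0,0,0,2,0,0,0,2,0,0,8,2,0,0,16,2,0,0,24,2,0,0,32,2,0,0,40,2,0,0,48,2,0,0,56,2,0,0,64,2,0,0,72,2,0,0,80,2,0,0,88,2,0,0,92,2,0,0,92,2,0,0,92]
}}

```text
time_s: 34.62
ee_pos: [0.6293, 0.2792, 0.2145]
eef_rot: [0.248, 1.569, 0.695]
force: [3.7, 4.6, -5.7]
grip_width: 0.0237
```

Run:
```python
from h import *
o=st(); print(o['moment']); go(.63,.279,.2143,25.6)
```

```text
t 34.62 pos [0.6293 0.2792 0.2145] rot [0.248 1.569 0.695] F [ 3.7  4.6 -5.7] w 0.0237 q6 [ 0.36  0.62  1.05  0.    1.48 -0.08]
[ 0.98227408 -1.2354805   0.02490681]
dx dy dz roll [ 0.2 -0.5  0.6] -0.0 | phi now 25.6 rows 1 q6 tgt~ -2.0
```

>>> {"api": "servo_tool", "payload": {
  "motion": [0,0,0,0,0,0,0,0,0,0,0,0,0,0,0,0,0,0,0,0,0,0,0,0],
  "gripper": 0.6
}}

```text
time_s: 35.38
ee_pos: [0.6288, 0.2786, 0.2145]
eef_rot: [0.028, 1.571, 0.474]
force: [-0.3, 0.8, -0.7]
grip_width: 0.0564
```

Run:
```python
from h import *
o=st(); 
for n in ('wrist','side'):
    c=cam(n); save(c,n+'13.png',(130,180,280,300) if n=='side' else None,4 if n=='side' else 1.2)
    w=cloud(c); P=band(w,(.56,.7),(.2,.36),(.22,.25)); P=P if n=='side' else P
    print(n,len(P), rect(P) if len(P)>9 else '')
```

```text
t 35.38 pos [0.6288 0.2786 0.2145] rot [0.028 1.571 0.474] F [-0.3  0.8 -0.7] w 0.0564 q6 [ 0.36  0.62  1.05  0.    1.48 -0.08]
wrist 7077 (array([629.2, 282.8]), array([87. , 69.3], dtype=float32), np.float32(152.2))
side 618 (array([630.1, 279.7]), array([90.8, 73.8], dtype=float32), np.float32(152.7))
```

View pics/side13.png

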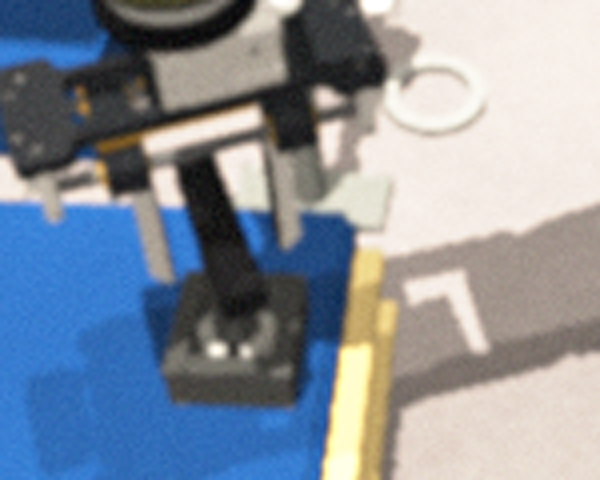

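View pics/wrist13.png

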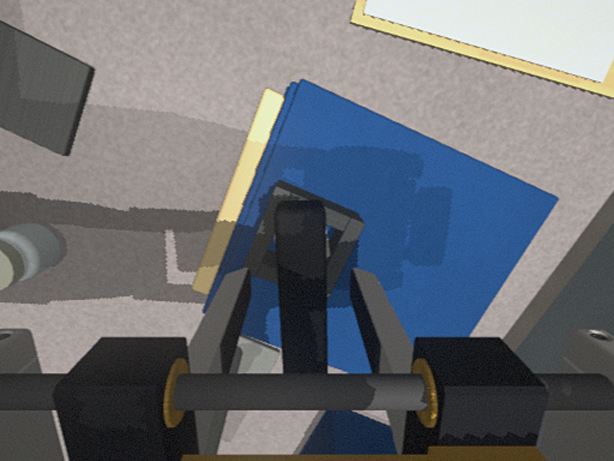

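>>> {"api": "servo_tool", "payload": {
  "motion": [0,0,0,0,0,0,0,0,0,0,0,0,0,0,0,0,0,0,0,0],
  "gripper": 0.0,
  "force": 40
}}

```text
time_s: 36.1
ee_pos: [0.629, 0.2787, 0.2145]
eef_rot: [-0.056, 1.57, 0.39]
force: [3.7, 1.0, -1.6]
grip_width: 0.024
```

>>> {"api": "servo_tool", "payload": {
  "motion": [0,0,0,8,0,0,0,16,0,0,0,24,0,0,0,32,0,0,0,40,0,0,0,48,0,0,0,56,0,0,0,64,0,0,0,72,0,0,0,80,0,0,0,88,0,0,0,94,0,0,0,94,0,0,0,94]
}}

```text
time_s: 37.85
ee_pos: [0.6291, 0.279, 0.2145]
eef_rot: [1.859, 1.569, 0.665]
force: [4.4, 2.5, -1.0]
grip_width: 0.0234
```

Run:
```python
from h import *
o=st(); print(o['moment']); go(.6288,.2786,.2143,-70)
```

```text
t 37.85 pos [0.6291 0.279  0.2145] rot [1.859 1.569 0.665] F [ 4.4  2.5 -1. ] w 0.0234 q6 [0.36 0.62 1.05 0.   1.48 1.56]
[ 0.64760148 -1.03054662  0.00446066]
dx dy dz roll [ 0.2 -0.4  0.2] 1.6 | phi now -68.4 rows 1 q6 tgt~ 94.0
```

>>> {"api": "servo_tool", "payload": {
  "motion": [0,0,0,2,0,0,0,4,0,0,0,5,0,0,0,5,0,0,0,5]
}}

```text
time_s: 38.48
ee_pos: [0.6291, 0.279, 0.2145]
eef_rot: [1.94, 1.569, 0.659]
force: [5.7, 3.3, -2.1]
grip_width: 0.0235
```

>>> {"api": "servo_tool", "payload": {
  "motion": [0,0,0,-4,0,0,0,-4,-5,0,0,-4,-10,0,0,-4,-15,0,0,-4,-20,0,0,-4,-30,0,0,-4,-50,0,0,-4,-80,0,0,-4,-120,0,0,-4,-120,0,0,-4]
}}

```text
time_s: 39.85
ee_pos: [0.6291, 0.2787, 0.3383]
eef_rot: [1.553, 1.565, 0.341]
force: [1.2, 0.5, -4.1]
grip_width: 0.0236
```

Run:
```python
from h import *
o=st(); 
c=cam('side'); save(c,'s14.png',(90,120,300,300),3.5)
c=cam('top'); save(c,'t14.png',(110,70,220,200),5)
```

```text
t 39.85 pos [0.6291 0.2787 0.3383] rot [1.553 1.565 0.341] F [ 1.2  0.5 -4.1] w 0.0236 q6 [ 0.36  0.59  0.8  -0.    1.74  1.58]
```

View pics/s14.png

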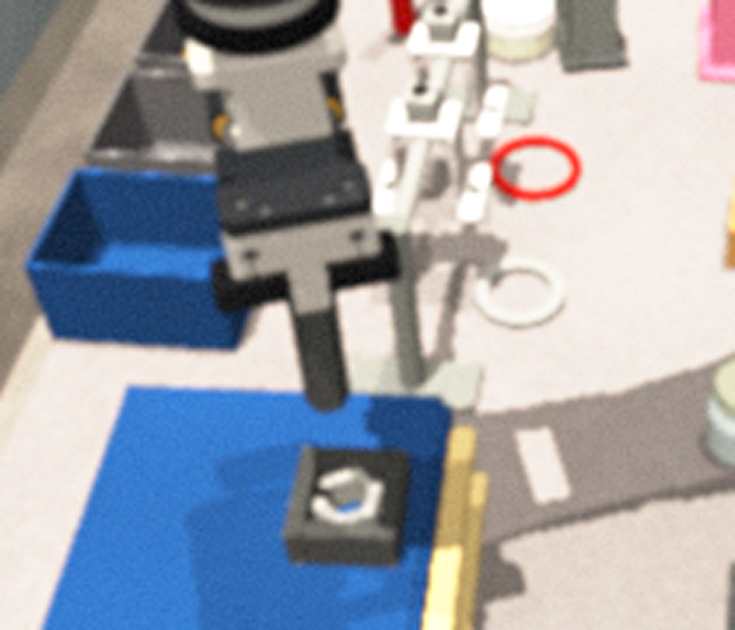

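```bash
cat >> h.py <<'E'
def lockview(c,f):
    yaw=np.radians(2.4); C=np.array([.6308,.2792]); ex=np.array([np.cos(yaw),np.sin(yaw)]); ey=np.array([-np.sin(yaw),np.cos(yaw)])
    src=[];dst=[]
    for a,b in ((25,25),(25,-25),(-25,-25),(-25,25)):
        p=C+ex*a/1000+ey*b/1000; src.append(proj(c,[*p,.148])); dst.append((250-b*10,250-a*10))
    H=cv2.getPerspectiveTransform(np.float32(src),np.float32(dst))
    r=cv2.warpPerspective(c['color'],H,(500,500),flags=cv2.INTER_CUBIC); cv2.imwrite('pics/'+f,r[:,:,::-1])
E
python3 - <<'E'
from h import *
lockview(cam('side'),'lock2.png'); go(.535,-.4355,.338,13.4);go(.535,-.4355,.338,-166.6)
E
```

```text
dx dy dz roll [  -4.4 -338.3  635.6] -82.8 | phi now -69.4 rows 12 q6 tgt~ -53.0
dx dy dz roll [  -4.4 -338.3  635.6] 97.2 | phi now -69.4 rows 12 q6 tgt~ 127.0
```

View pics/lock2.png

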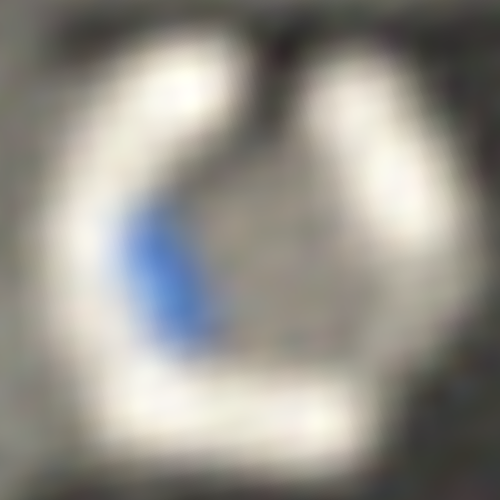

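Mark now points to the back, about 6° past it (rectified view: 280,80 against centre 262,260). Locked. Take the key back.

>>> {"api": "servo_tool", "payload": {
  "motion": [0,-26,49,-6,0,-52,98,-13,0,-78,147,-19,0,-104,196,-25,0,-130,245,-32,0,-156,293,-38,0,-182,342,-44,0,-208,391,-51,0,-234,440,-57,0,-260,489,-64,0,-286,538,-70,0,-312,587,-76,0,-338,635,-83,0,-338,635,-83,0,-338,635,-83,0,-338,635,-83]
}}

```text
time_s: 42.0
ee_pos: [0.5359, -0.4335, 0.3344]
eef_rot: [1.813, 1.57, 2.051]
force: [0.1, -0.5, -2.3]
grip_width: 0.0236
```

Run:
```python
from h import *
o=st(); go(.534,-.4355,.18,13.3)
c=cam('wrist'); save(c,'w15.png',s=1.2); w=cloud(c)
P=band(w,(.46,.6),(-.54,-.34),(.110,.119)); print('stand',rect(P),len(P))
c=cam('side'); save(c,'s15.png',(180,10,300,170),5); w=cloud(c)
for z in ((.24,.26),(.27,.29),(.30,.32)):
    P=band(w,(.48,.6),(-.48,-.38),z); print(z,len(P),P.mean(0).round(4) if len(P) else '')
```

```text
t 42.0 pos [ 0.5359 -0.4335  0.3344] rot [1.813 1.57  2.051] F [ 0.1 -0.5 -2.3] w 0.0236 q6 [-0.73  0.6   0.8   0.    1.74 -0.97]
dx dy dz roll [154.4  -1.5  -2.3] 0.3 | phi now 13.6 rows 3 q6 tgt~ -52.0
stand (array([ 526.8, -404.2]), array([49. , 26.5], dtype=float32), np.float32(13.6)) 716
(0.24, 0.26) 37 [ 0.5375 -0.4254  0.2524]
(0.27, 0.29) 46 [ 0.5376 -0.425   0.2803]
(0.3, 0.32) 48 [ 0.538  -0.425   0.3096]
```

View pics/w15.png

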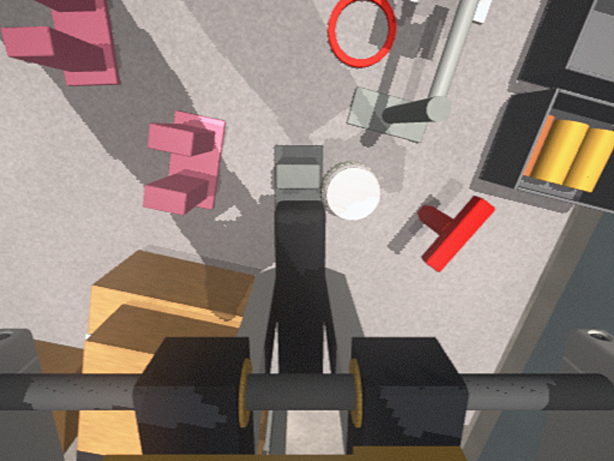

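View pics/s15.png

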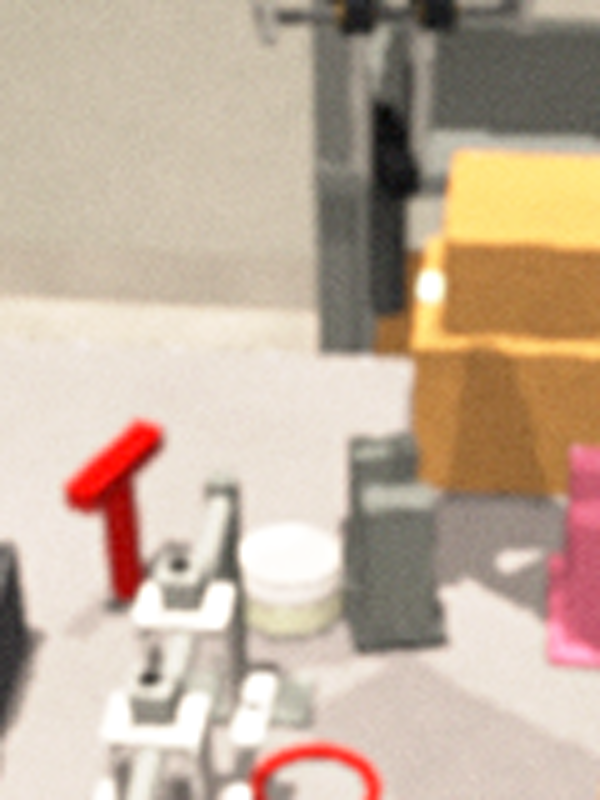

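>>> {"api": "servo_tool", "payload": {
  "motion": [0,-2,-2,0,40,-2,-2,0,80,-2,-2,0,120,-2,-2,0,160,-2,-2,0,190,-2,-2,0,210,-2,-2,0,220,-2,-2,0,224,-2,-2,0,224,-2,-2,0]
}}

```text
time_s: 43.35
ee_pos: [0.5342, -0.4373, 0.1112]
eef_rot: [-0.957, 1.57, -0.72]
force: [-0.3, 0.4, -3.5]
grip_width: 0.0237
```

Run:
```python
from h import *
o=st(); go(.534,-.4355,.107,13.3)
c=cam('side'); save(c,'s16.png',(180,10,300,170),4.5)
```

```text
t 43.35 pos [ 0.5342 -0.4373  0.1112] rot [-0.957  1.57  -0.72 ] F [-0.3  0.4 -3.5] w 0.0237 q6 [-0.74  0.69  1.16  0.    1.28 -0.98]
dx dy dz roll [4.2 1.8 0.2] 0.3 | phi now 13.6 rows 1 q6 tgt~ -52.0
```

View pics/s16.png

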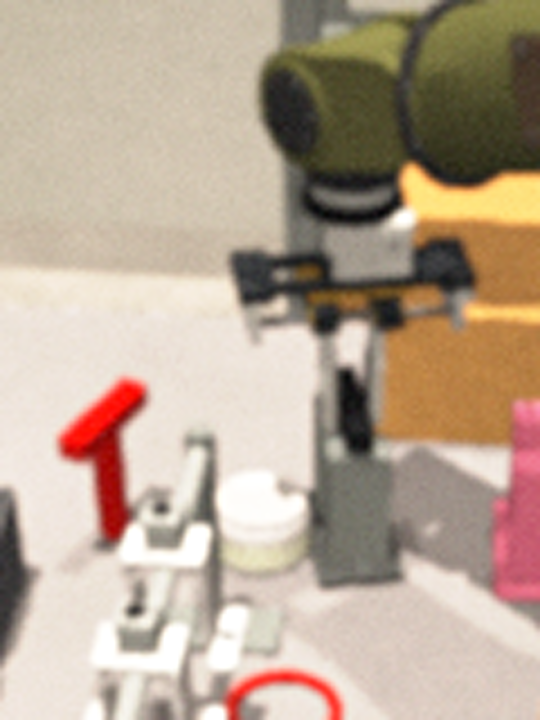

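Lower onto the tops, watching force.

>>> {"api": "servo_tool", "payload": {
  "motion": [1,1,0,0,2,1,0,0,3,1,0,0,4,1,0,0,4,1,0,0]
}}

```text
time_s: 44.02
ee_pos: [0.534, -0.4362, 0.1094]
eef_rot: [-1.047, 1.569, -0.81]
force: [-8.4, 8.6, 17.4]
grip_width: 0.024
```

Run:
```python
from h import *
st()
```

```text
t 44.02 pos [ 0.534  -0.4362  0.1094] rot [-1.047  1.569 -0.81 ] F [-8.4  8.6 17.4] w 0.024 q6 [-0.74  0.69  1.17 -0.    1.28 -0.98]
```

>>> {"api": "servo_tool", "payload": {
  "motion": [-1.5,0,0,0,-1.5,0,0,0]
}}

```text
time_s: 44.28
ee_pos: [0.534, -0.4362, 0.1095]
eef_rot: [-0.953, 1.569, -0.716]
force: [-4.5, 4.3, 8.9]
grip_width: 0.0236
```

>>> {"api": "servo_tool", "payload": {
  "motion": [0,0,0,0,0,0,0,0,0,0,0,0,0,0,0,0,-20,0,0,0,-60,0,0,0,-110,0,0,0,-160,0,0,0,-200,0,0,0,-200,0,0,0],
  "gripper": 0.6
}}

```text
time_s: 45.52
ee_pos: [0.5341, -0.4364, 0.3133]
eef_rot: [-0.976, 1.563, -0.739]
force: [0.2, 0.7, -0.7]
grip_width: 0.0564
```

Run:
```python
from h import *
st()
c=cam('wrist'); save(c,'w17.png',s=1.2); w=cloud(c)
P=band(w,(.46,.6),(-.54,-.34),(.130,.142)); print('bar',rect(P),len(P),np.percentile(P[:,2],[5,50,95]))
P=band(w,(.46,.6),(-.54,-.34),(.111,.119)); print('stand',rect(P),len(P))
c=cam('side'); save(c,'s17.png',s=1.2); w=cloud(c)
for a in [((.6,.68),(-.10,-.02),(.205,.213)),((.6,.68),(-.22,-.12),(.205,.213))]:
    P=band(w,*a); print(rect(P),len(P),P[:,2].mean())
```

```text
t 45.52 pos [ 0.5341 -0.4364  0.3133] rot [-0.976  1.563 -0.739] F [ 0.2  0.7 -0.7] w 0.0564 q6 [-0.74  0.59  0.86 -0.    1.68 -0.98]
bar (array([ 534.7, -435.4]), array([98.6, 23.9], dtype=float32), np.float32(103.8)) 1447 [0.13445984 0.1363981  0.13775832]
stand (array([ 535. , -438.2]), array([97.9, 48.9], dtype=float32), np.float32(103.6)) 726
(array([637. , -63.1]), array([26.7, 25.9], dtype=float32), np.float32(88.2)) 65 0.21021852304243074
(array([ 638.1, -169.3]), array([27.7, 27.6], dtype=float32), np.float32(0.2)) 57 0.209715176388346
```

View pics/w17.png

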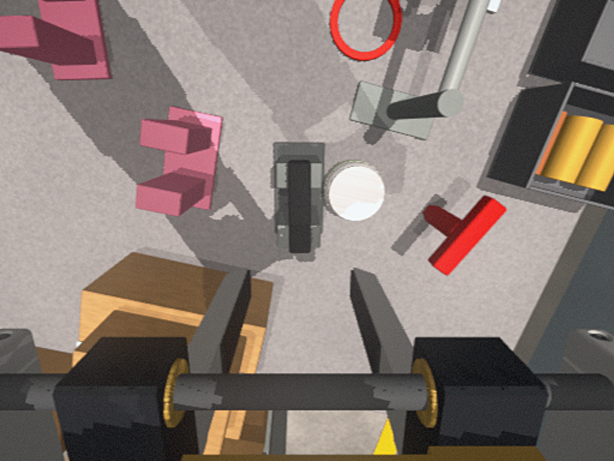

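View pics/s17.png

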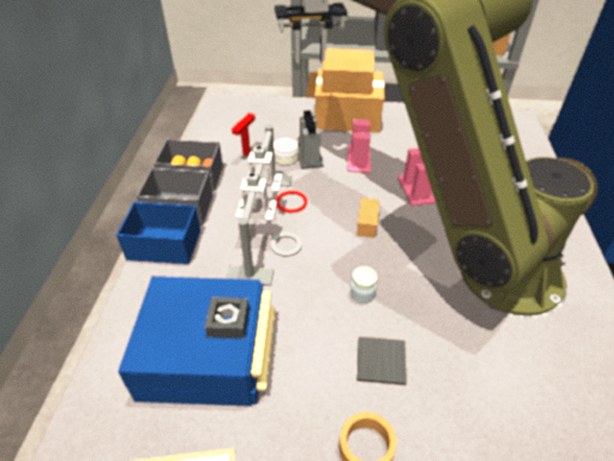

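Run:
```python
from h import *
c=cam('top'); save(c,'t18.png',s=1.4); w=cloud(c)
P=band(w,(-.2,.9),(-.6,.6),(.107,.114)); 
lockview(c,'lock3.png')
c=cam('side'); w=cloud(c); hsv=cv2.cvtColor(c['color'],cv2.COLOR_RGB2HSV)
m=(hsv[...,0]>18)&(hsv[...,0]<40)&(hsv[...,1]>40)&(hsv[...,2]>150)&(abs(w[...,2]-.104)<.004)&(w[...,1]>.15)&(w[...,1]<.4)&(w[...,0]<.62)
print('pull',rect(w[m])); st()
```

```text
pull (array([568. , 277.9]), array([188.2,  18.3], dtype=float32), np.float32(92.5))
t 45.73 pos [ 0.5335 -0.4359  0.307 ] rot [2.153 1.569 2.39 ] F [-0.4 -0.7 -1.1] w 0.0561 q6 [-0.74  0.6   0.87  0.    1.68 -0.98]
```

View pics/t18.png

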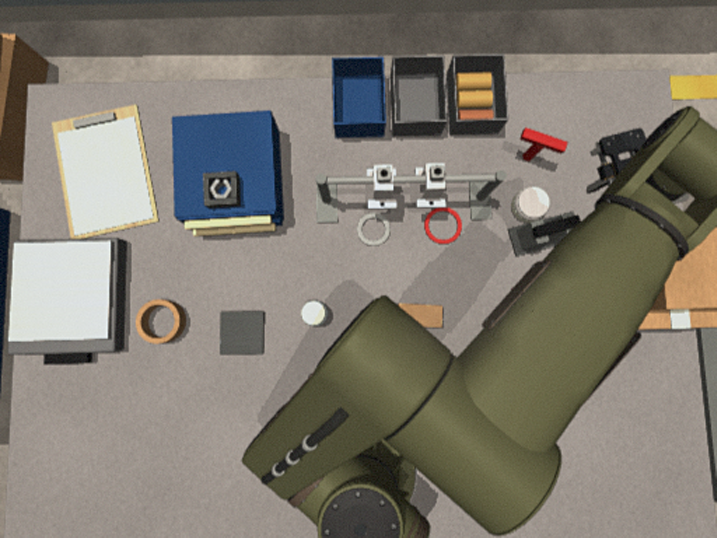

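View pics/lock3.png

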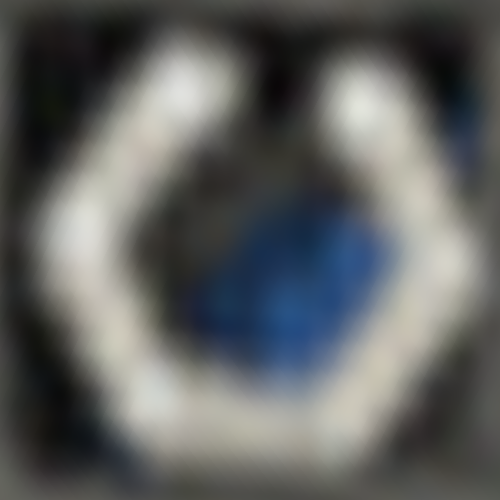

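Both straps hang on the bar. The drawer has not moved, the lock mark points to the back, the key hangs in its stand, and there is no third strap. Handing in.

```bash
python3 -c "
from h import *
print(ctrl.hand_in()); st()"
```

```text
the job is handed in; nothing more can be done
None
the job is handed in; nothing more can be done
```

The job is handed in at about 46 s of the 210 s. My last checks found nothing wrong, but the hand-in itself gives no verdict.

- **Straps:** I found only two on the table, and both now hang astride the bar. Their block tops are at about 0.210 m, which matches the crown resting on the bar. They are within a few mm sideways and about 106 mm apart. Neither was knocked aside while I worked, and no third strap showed in any view.
- **Drawer:** I pushed it over the detent to a hard stop at about 21 N. At the last check its pull was still where I left it, at x = 0.568 m.
- **Lock:** I turned it in two quarter turns, letting go of the key and gripping it again between them. The black mark now points to the back, an estimated 6° past it. On insertion the key caught at first at about 17 N and dropped in after a small shift and wiggle.
- **Key:** It hangs upright in the dark stand, released. Its bar is about 3 mm from the stand's middle and its top is at 0.136 m. It touched down about 2 mm higher than expected, probably a small slip in the grip, and settled when let go.
- **Other things:** The bystanders look unmoved in the last pictures; I did not measure them.

The top camera's positions were off by about 2–3 mm from the side and wrist cameras, so I used the wrist and side readings for the precise moves.

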